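# Put the bench grinder's bushes and wheels away

### The job

Put the grinder's spares away: slide every flanged bush standing on the bench, flange down, sideways into a slot of the slotted keeper until it is fully home with its flange under the plate, and hang the three grinding wheels from the wooden rack on the hook, the largest first, then the middle one, then the smallest. The wheels are brittle, so do not let one fall on the bench, and leave the other tools and things where they are.

Things in the scene. Friction and masses are not known exactly. Their poses are not given: they have to be found in the camera images.
- bush0: flanged steel bush (present or absent; all alike), standing on its flange: flange 44 mm across and 6 mm thick at the bottom, plain round barrel 22 mm across above it, 60 mm tall in all, hollow and bottom-heavy. Origin at the centre of the flange's underside, z up along the barrel. 0.09 to 0.17 kg.
- bush1: flanged steel bush (present or absent; all alike), standing on its flange: flange 44 mm across and 6 mm thick at the bottom, plain round barrel 22 mm across above it, 60 mm tall in all, hollow and bottom-heavy. Origin at the centre of the flange's underside, z up along the barrel. 0.09 to 0.17 kg.
- bush2: flanged steel bush (present or absent; all alike), standing on its flange: flange 44 mm across and 6 mm thick at the bottom, plain round barrel 22 mm across above it, 60 mm tall in all, hollow and bottom-heavy. Origin at the centre of the flange's underside, z up along the barrel. 0.09 to 0.17 kg.
- bush3: flanged steel bush (present or absent; all alike), standing on its flange: flange 44 mm across and 6 mm thick at the bottom, plain round barrel 22 mm across above it, 60 mm tall in all, hollow and bottom-heavy. Origin at the centre of the flange's underside, z up along the barrel. 0.09 to 0.17 kg.
- keeper: fixed slotted keeper, origin mid underside. Base 6 mm thick (x -60 to +45 mm) under a steel plate (17 to 22 mm above the bench), 240 mm along y. Four slots 27 mm wide, 52 mm apart along y, run along x: open at the -x side, flat closed ends at x = +8 mm; their sides run straight from x = -40 mm, in front of that pointed noses reach to x = -54 mm. Gap under the plate: 11 mm, for the 6 mm flanges.
- slot0 (a point): where the centre of a bush's underside lies when fully home in slot 0 (slot 0 at the keeper's -y end, slot 3 at +y), on the top of the base; bushes enter along the keeper's +x
- slot1 (a point): where the centre of a bush's underside lies when fully home in slot 1 (slot 0 at the keeper's -y end, slot 3 at +y), on the top of the base; bushes enter along the keeper's +x
- slot2 (a point): where the centre of a bush's underside lies when fully home in slot 2 (slot 0 at the keeper's -y end, slot 3 at +y), on the top of the base; bushes enter along the keeper's +x
- slot3 (a point): where the centre of a bush's underside lies when fully home in slot 3 (slot 0 at the keeper's -y end, slot 3 at +y), on the top of the base; bushes enter along the keeper's +x
- hook: fixed hook stand, origin in the middle of its foot on the bench. A steel rod 10 mm thick, its centre 150 mm above the bench, points along the stand's -x from the upright board's face (x = +46 mm, board top 165 mm above the bench) to x = -80 mm, then turns up to the tip at x = -90 mm, centre 158 mm high. A hung wheel's centre is 140 mm above the bench.
- hook_root (a point): centre of the rod where it leaves the upright board
- hook_tip (a point): centre of the rod's turned-up end
- rack: fixed wooden rack 150 x 110 mm, origin at the middle of its underside; its floor is 6 mm up. Three upright slots, 42 mm apart along x, each hold one grinding wheel on edge with its axle along the rack's x; the slots' sides are blocks 34 mm high.
- wheel_large: grinding wheel, the largest of three, 120 mm across, 12 mm thick, with a 30 mm bore right through, standing on edge in the rack (any of the three slots). Origin at its centre; its x is the axle, either way round. The edge is slightly flattened, up to 1 mm. Brittle; 0.12 to 0.4 kg.
- wheel_middle: grinding wheel, the middle of three, 105 mm across, 12 mm thick, with a 30 mm bore right through, standing on edge in the rack (any of the three slots). Origin at its centre; its x is the axle, either way round. The edge is slightly flattened, up to 1 mm. Brittle; 0.12 to 0.4 kg.
- wheel_small: grinding wheel, the smallest of three, 90 mm across, 12 mm thick, with a 30 mm bore right through, standing on edge in the rack (any of the three slots). Origin at its centre; its x is the axle, either way round. The edge is slightly flattened, up to 1 mm. Brittle; 0.12 to 0.4 kg.
- tin: closed tin 66 mm across, 100 mm tall, standing; origin at its underside; not part of the job, leave it alone
- screwdriver: screwdriver 200 mm long, lying along its x; origin at its underside; not part of the job, leave it alone
- wrench: open spanner 180 mm long, lying along its x; origin at its underside; not part of the job, leave it alone
- hammer: hammer 260 mm long, lying along its x, head at +x; origin at its underside; not part of the job, leave it alone
- sanding_block: cork sanding block 100 x 60 x 30 mm; origin at its underside; not part of the job, leave it alone
- tape_measure: tape measure 65 x 36 x 60 mm, standing; origin at its underside; not part of the job, leave it alone
- nut: large nut 32 mm across, 14 mm high; origin at its underside; not part of the job, leave it alone
Not all that is in view belongs to the job. Leave any orange look-alike of the bush1 alone.

How it is judged:
By the outcome, as a careful person would: the job done as asked, in the order asked, and still so for the second after the job is handed in, with the robot touching nothing.
Of bush0, bush1, bush2, bush3 only 3 to 4 are there at a start; the rules pass over those that are not, and their reading is None.
At some moment in a run one of bush0, bush1, bush2, bush3 may be knocked a few centimetres aside while the robot is not near it.
It also fails if it takes over 210 s, if anything falls off the work surface, if the arm or the gripper's body presses on something with over 40 N, if the wrist force passes 120 N, or if a joint passes its speed limit or range.

### The arm

A 6-joint arm with a two-finger parallel gripper is mounted at the origin on the work surface. World frame = base frame: x ahead of the robot, y to its left, z up, the work surface at z = 0. Lengths are in m, angles in degrees, forces in N, time in s.
With the tool pointing down it reaches from about 0.3 to 0.75 m from the base axis. Payload 8.5 kg.
Tool frame: the origin (TCP) lies at the very end of the fingers, on their centre line; the grasp point (between the pads) lies 19 mm behind it (env.pinch_z is the distance from the TCP to the grasp point, in m); z points along the fingers, y is the line along which they close (so a half turn about z gives the same grasp; the last joint's range is limited). The gripper opens to 85 mm and grips with 20 to 120 N. Pads are 22 mm wide; open, the fingers measure 114 mm over their backs; the gripper's body (76 mm by 85 mm) begins 54 mm behind the grasp point. The pads swing forward as they close: fully open they stand 13 mm farther back than shut.
Start: joints at [58.539, 21.807, 74.336, -0, 83.858, -12.336], TCP at [0.18, 0.52, 0.231] pointing down, gripper open.
Joint ranges: [-178.18, 178.18], [-50.72, 133.34], [12.68, 142.11], [-81.47, 261.47], [9.98, 163.14], [-165.26, 165.26]. Speed limits (degrees/s): [136.94, 136.94, 180, 180, 180, 180].

### API

Orientations are given as a 3x3 rotation matrix whose columns are the frame's x, y, z axes.
In Python, from rig import env, viewer gives the robot as it stands.
- The arm moves only by the tool drive_tool, never from a script. Its argument "series" is a list of rows, each a list of 3 entries, a list of its own where there are three numbers: the shift along the tool's x, y, z in m, then the turn about the tool's z in degrees, then the finger opening in m, from 0 to 0.0854. A call has 1 to 20 rows; each row is the pose to reach, as a shift and turn from the pose commanded when the call began, along the tool's axes at that moment; what a row does not reach only later rows make up. A row lasts 1/10 s, in which the tool goes at most 50 mm and 8.59 degrees, less where a joint would pass 70% of its speed; a pose out of reach is approached as far as the arm can. A call with a gripper value outside its range is refused whole. The fingers move at their own pace and stop on an object; "newtons" is the grip in N (left out, the last holds). Time passes only in rows, so rows that repeat a pose let the fingers close. It gives the time, the measured TCP pose, the force, the opening and the grip force at its end, in the units of the state.
- env.observe(): the state, without advancing time (a new reading comes with each control period).
- viewer.get_image(name): name is "scene" or "side" or "wrist"; returns a dict with "img" (480x640x3 uint8, red, green, blue), "depth" (480x640 float32, m along the optical axis (not along the pixel's ray), 0 where there is no reading), "camera_matrix" (3x3 intrinsics, pixels), "rvec" (rotation vector, rad) and "tvec" (3), from world to camera coordinates, as OpenCV has them. Camera axes: x right, y down, z forward; pixel columns grow to the right and rows downward; lengths in m; the calibration is good to about 2 mm. The wrist camera is an equidistant fisheye: a pixel r from the principal point sees the ray r / f radians off the axis. A picture is of the moment at which its call begins.
- env.close_job(): hands the job in; it is judged then, once.
The state is a dict: "time_s": time; "q": joint angles; "qvel": joint speeds; "joint_efforts": joint torques, N m; "position": TCP position; "tool_rot": TCP orientation; "ft_force": force on the tool from outside, world axes, zero at the start; "wrist_torque": the same for the moment, N m; "grip_width": finger opening in m; "gripper_force": force on a finger pad.
Only numpy, scipy, OpenCV 4.12 (cv2) and the standard library are available. Lean on these libraries where they do the work, as an engineer would, in place of code of your own. Each camera call takes 0.05 s, during which the arm holds its last target. There are 200 camera calls.

## Working session

There is one attempt and no reset: what is moved stays moved. The work goes in short steps, Python scripts to look and compute and a tool call to move; the robot and the scene stay as the last step left them, time stands still between calls to the robot, and variables do not carry over. Pictures are saved under pics/ and viewed, at most 16 in all, crops included, and the job is handed in when it is done.

Besides the shell and the picture viewer there is one more tool, called after "Call:" by a JSON object that holds its "method" and its "body". drive_tool: Moves the arm, as the interface text tells. Its arguments: {"type":"object","properties":{"series":{"type":"array"},"newtons":{"type":"number"}},"required":["series"]}

```bash
mkdir -p pics; ls; python3 - <<'E'
from rig import env, viewer
import cv2,numpy as np
for n in ("scene","side"):
    d=viewer.get_image(n); cv2.imwrite(f"pics/{n}0.png",d["img"][:,:,::-1]); np.savez(f"{n}0.npz",**{k:np.array(v) for k,v in d.items()})
    R=cv2.Rodrigues(np.array(d["rvec"]))[0]; print(n,d["camera_matrix"],(-R.T@np.array(d["tvec"]).ravel()))
print(env.observe(), env.pinch_z)
E
```

```text
pics
scene [[518.54223954   0.         323.58837187]
 [  0.         518.54223954 244.76600128]
 [  0.           0.           1.        ]] [1.37341744 0.08069249 0.78890584]
side [[464.6468866    0.         321.67086826]
 [  0.         464.6468866  246.71921585]
 [  0.           0.           1.        ]] [ 0.26502195 -0.70296104  0.8991278 ]
{'time_s': 0.1, 'q': array([ 5.85389583e+01,  2.18381947e+01,  7.43797399e+01, -5.95674358e-04,
        8.38606430e+01, -1.23376084e+01]), 'qvel': array([ 0.08632375, -0.05922906, -0.06701181, -0.03444506,  0.09736034,
        0.05458638]), 'joint_efforts': array([ 4.85161057e-03, -4.49214864e+01, -2.31657851e+01, -8.73275962e-05,
        3.62209365e-03,  4.31638648e-05]), 'position': array([0.18005674, 0.51940059, 0.2307675 ]), 'tool_rot': array([[-9.44815272e-01,  3.27602812e-01, -7.06961323e-04],
       [ 3.27603452e-01,  9.44814583e-01, -1.17522424e-03],
       [ 2.82940602e-04, -1.34197278e-03, -9.99999060e-01]]), 'ft_force': array([ 0.63064532,  1.04183229, -0.05239453]), 'wrist_torque': array([ 0.01357697,  0.02495671, -0.0065338 ]), 'gripper_force': 0.0, 'grip_width': 0.08526995089929136} 0.0187
```

View pics/scene0.png

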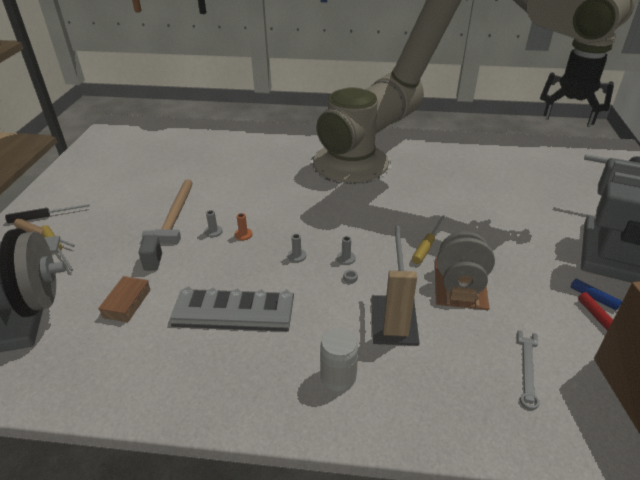

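View pics/side0.png

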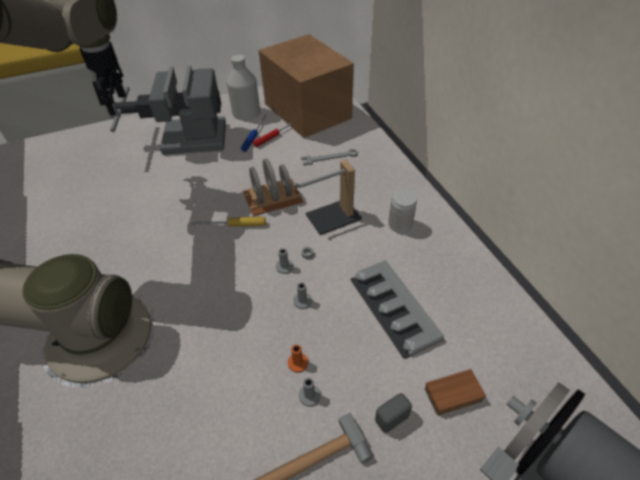

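The scene view shows bushes at (213,222), (297,247) and (347,250), with the orange look-alike at (243,226). The keeper is at (232,310), the hook at (397,300) and the rack at (463,285). The side view shows the same layout, with three wheels in the rack at (270,180). Next I'll fuse the depth images into a top-down map.

```bash
cat > h.py <<'E'
import numpy as np,cv2
def cloud(d):
    K=d["camera_matrix"];R=cv2.Rodrigues(np.array(d["rvec"]))[0];t=np.array(d["tvec"]).ravel()
    z=d["depth"];v,u=np.mgrid[:480,:640]
    P=np.stack([(u-K[0,2])/K[0,0]*z,(v-K[1,2])/K[1,1]*z,z],-1)
    W=(P-t)@R; W[z<=0]=np.nan
    return W
def fwd(d,p):
    return cv2.projectPoints(np.array(p,float).reshape(-1,1,3),np.array(d["rvec"]),np.array(d["tvec"]),d["camera_matrix"],None)[0].reshape(-1,2)
E
python3 - <<'E'
from h import *
n=0
s=1000;x0,x1,y0,y1=.3,.8,-.4,.35
H=[]
for nme in("scene0","side0"):
    d=dict(np.load(nme+".npz"));W=cloud(d);im=d["img"]
    p=W.reshape(-1,3);c=im.reshape(-1,3)
    fl=p[(p[:,0]>.3)&(p[:,0]<.8)&(abs(p[:,1])<.3)&(abs(p[:,2])<.01)]
    print(nme,np.median(fl[:,2]))
    m=(p[:,0]>x0)&(p[:,0]<x1)&(p[:,1]>y0)&(p[:,1]<y1)&(p[:,2]<.25); p=p[m];c=c[m]
    o=np.argsort(p[:,2]);p=p[o];c=c[o]
    # map: u = (y), v = x ; x up
    img=np.zeros((500,750,3),np.uint8)
    hue=np.clip(p[:,2]/.17*255,0,255).astype(np.uint8)
    col=cv2.applyColorMap(hue.reshape(-1,1),cv2.COLORMAP_JET)[:,0]
    for q,k in zip(p,col):
        u=int((y1-q[1])*s);v=int((x1-q[0])*s); cv2.circle(img,(u,v),1,k.tolist(),-1)
    for k in range(-4,4):
        u=int((y1-k*.1)*s)
        if 0<=u<750: cv2.line(img,(u,0),(u,500),(255,255,255),1);cv2.putText(img,f"{k/10}",(u,10),0,.4,(255,255,255))
    for k in range(3,8):
        v=int((x1-k*.1)*s);cv2.line(img,(0,v),(750,v),(255,255,255),1);cv2.putText(img,f"{k/10}",(0,v-2),0,.4,(255,255,255))
    H.append(img)
cv2.imwrite("pics/top_scene.png",H[0]);cv2.imwrite("pics/top_side.png",H[1])
E
```

```text
scene0 0.0002611451530511999
side0 -0.0004756414639455067
```

View pics/top_scene.png

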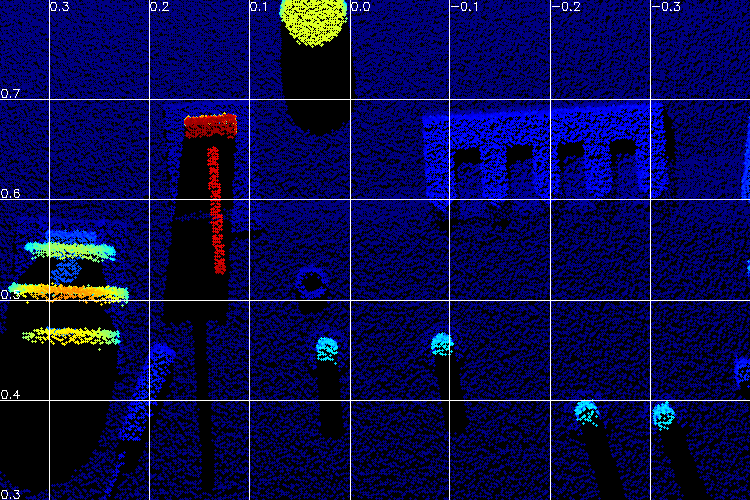

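View pics/top_side.png

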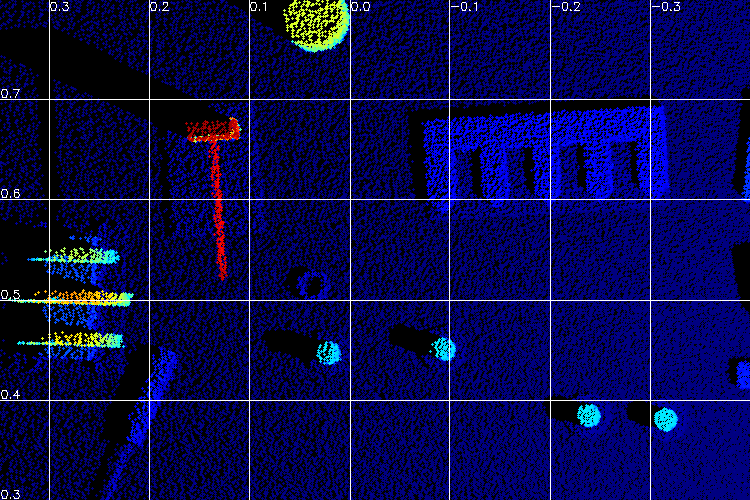

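The fused map gives bushes at about (0.449,0.022), (0.453,-0.093) and (0.382,-0.313), with the orange one at (0.387,-0.237). Next I'll fit exact poses.

```bash
cat >> h.py <<'E'
from scipy.optimize import least_squares, minimize
def bush(P,x,y):
    m=(np.hypot(P[:,0]-x,P[:,1]-y)<.03)&(P[:,2]>.012)&(P[:,2]<.056);q=P[m]
    r=least_squares(lambda c:np.hypot(q[:,0]-c[0],q[:,1]-c[1])-.011,[x,y],loss='soft_l1',f_scale=.002)
    return r.x,len(q),np.abs(r.fun).mean()
def keeper(P,g):
    m=(abs(P[:,0]-.64)<.12)&(P[:,1]>-.36)&(P[:,1]<-.03)&(P[:,2]<.03)&(P[:,2]>-.006);q=P[m]
    top=q[:,2]>.0185;low=q[:,2]<.011;q,top=q[top|low],top[top|low]
    def cost(c):
        d=q[:,:2]-c[:2];a=np.deg2rad(c[2]);X=d[:,0]*np.cos(a)+d[:,1]*np.sin(a);Y=-d[:,0]*np.sin(a)+d[:,1]*np.cos(a)
        k=np.clip(np.round((Y+78)/52) if 0 else np.round((Y+.078)/.052),0,3)*.052-.078
        solid=(X<.045)&(X>-.040)&(abs(Y)<.12)&~((X<.008)&(abs(Y-k)<.0135))
        use=(X>-.040)
        return (use&(solid!=top)).sum()
    best=np.array(g,float);b=cost(best);st=np.array([.004,.004,1.])
    for it in range(6):
        for dx in(-2,-1,0,1,2):
            for dy in(-2,-1,0,1,2):
                for da in(-2,-1,0,1,2):
                    c=best0+np.array([dx,dy,da])*st if False else best+np.array([dx,dy,da])*st
                    v=cost(c)
                    if v<b:b,nb=v,c;best_n=c;best=c
        st/=2
    return best,b,len(q)
E
python3 - <<'E'
from h import *
Ps=[]
for n in("scene0","side0"):
    d=dict(np.load(n+".npz"));p=cloud(d).reshape(-1,3);Ps.append(p[~np.isnan(p[:,0])])
A=np.vstack(Ps)
for P,n in zip(Ps+[A],("scene","side","both")):
    print(n)
    for x,y in((.449,.022),(.453,-.093),(.382,-.313),(.387,-.237)): print(' bush',bush(P,x,y))
    print(' keeper',keeper(P,[.64,-.194,2.4]))
    m=(P[:,0]>.53)&(P[:,0]<.655)&(abs(P[:,1]-.13)<.03)&(P[:,2]>.12);q=P[m]
    print(' rod y=a x+b',np.polyfit(q[:,0],q[:,1],1),'z',q[:,2].mean(),q[:,2].max(),'xmin',P[(abs(P[:,1]-.13)<.03)&(P[:,2]>.13)&(P[:,0]>.45)][:,0].min())
    for k in(.46,.505,.55):
        m=(abs(P[:,0]-k)<.022)&(abs(P[:,1]-.28)<.08)&(P[:,2]>.05);q=P[m]
        c=q.mean(0);f=np.polyfit(q[:,1],q[:,0],1)
        r=least_squares(lambda t:np.maximum(np.hypot(q[:,1]-t[0],q[:,2]-t[1])-t[2],0)*10,[.28,.06,.05])
        zt=np.sort(q[:,2])[-5];
        print(' wheel',k,len(q),'x at y=.28',np.polyval(f,.28),'slope',f[0],'xrange',np.percentile(q[:,0],[3,97]),'ztop',zt,'y',q[:,1].min(),q[:,1].max())
E
```

```text
scene
 bush (array([0.44802535, 0.02287671]), 132, np.float64(0.0012089959305459385))
 bush (array([ 0.45193546, -0.09314223]), 130, np.float64(0.0012634431180050002))
 bush (array([ 0.38118996, -0.3152017 ]), 128, np.float64(0.001311060405658367))
 bush (array([ 0.38527175, -0.23752632]), 132, np.float64(0.0012265416345467897))
 keeper (array([ 0.641625, -0.196   ,  3.24375 ]), np.int64(346), 12856)
 rod y=a x+b [0.06663098 0.09417018] z 0.15430218177991045 0.1629484060022649 xmin 0.5263453141756833
 wheel 0.46 280 x at y=.28 0.46513211079666666 slope 0.02703665426736816 xrange [0.45697676 0.47016714] ztop 0.11156166150183981 y 0.23096298190338616 0.3269207631385741
 wheel 0.505 1264 x at y=.28 0.5092751509684651 slope 0.04362447443617853 xrange [0.50191526 0.51384034] ztop 0.1264346747351754 y 0.2220794190158671 0.3402373971031868
 wheel 0.55 659 x at y=.28 0.5510320525751723 slope 0.044888125339687876 xrange [0.54287586 0.55543968] ztop 0.09668968258623535 y 0.23576902573682743 0.32417447132812066
side
 bush (array([0.44745398, 0.02299874]), 105, np.float64(0.0009724267763178392))
[... 1253 characters left out ...]
991961446838))
 keeper (array([ 0.6425  , -0.195375,  3.65    ]), np.int64(831), 25109)
 rod y=a x+b [0.06620482 0.09352957] z 0.15313669704424976 0.1629484060022649 xmin 0.5206698598030998
 wheel 0.46 500 x at y=.28 0.46244946577868074 slope 0.027328299654993796 xrange [0.45412441 0.46971875] ztop 0.11164867983567507 y 0.2265182530725148 0.3310717026283093
 wheel 0.505 1579 x at y=.28 0.5075999498598143 slope 0.054624213318669096 xrange [0.49643483 0.51355269] ztop 0.1264346747351754 y 0.21785024067534614 0.3402373971031868
 wheel 0.55 833 x at y=.28 0.5494639403321634 slope 0.06295594254594991 xrange [0.53877096 0.55513863] ztop 0.09668968258623535 y 0.23166543351856322 0.32417447132812066
```

```bash
cat >> h.py <<'E'
def mv(x,y,z,yaw=None,o=None):
    """shift in tool axes to TCP target; yaw= world angle of tool y axis (deg)"""
    from rig import env
    o=o or env.observe();R=o["tool_rot"];s=R.T@(np.array([x,y,z])-o["position"])
    a=np.rad2deg(np.arctan2(R[1,1],R[0,1]))
    t=0 if yaw is None else -((yaw-a+90)%180-90)
    print('shift',np.round(s*1000,1),'turn',round(t,2),'| now yaw',round(a,2),'pos',np.round(o["position"],4),'q6',round(o["q"][5],1))
E
python3 -c "
from h import *
mv(.46,.28,.30,3)"
```

```text
shift [-342.9 -134.6  -69.1] turn 67.88 | now yaw 70.88 pos [0.1801 0.5194 0.2308] q6 -12.3
```

Call:
{"method": "drive_tool", "body": {"series": [[[0,0,-0.05],0,0.085],[[-0.06,-0.02,-0.069],8,0.085],[[-0.1,-0.04,-0.069],16,0.085],[[-0.14,-0.055,-0.069],24,0.08],[[-0.18,-0.07,-0.069],32,0.07],[[-0.22,-0.086,-0.069],40,0.06],[[-0.26,-0.1,-0.069],48,0.05],[[-0.3,-0.118,-0.069],56,0.04],[[-0.343,-0.135,-0.069],64,0.03],[[-0.343,-0.135,-0.069],68,0.024],[[-0.343,-0.135,-0.069],68,0.024],[[-0.343,-0.135,-0.069],68,0.024]]}}

```text
time_s: 1.3
position: [0.4596, 0.28, 0.3002]
tool_rot: [[-0.053, 0.999, -0.001], [0.999, 0.053, -0.0], [0.0, -0.001, -1.0]]
ft_force: [-0.4, -0.4, 0.6]
grip_width: 0.0242
gripper_force: 0.0
```

```bash
python3 - <<'E'
from rig import env, viewer
import cv2,numpy as np
d=viewer.get_image("wrist"); cv2.imwrite("pics/w1.png",d["img"][:,:,::-1]); np.savez("w1.npz",**{k:np.array(v) for k,v in d.items()})
o=env.observe();R=cv2.Rodrigues(np.array(d["rvec"]))[0];c=-R.T@np.array(d["tvec"]).ravel()
print(d["camera_matrix"],c,o["position"],o["tool_rot"].round(3),o["grip_width"],o["time_s"]); print(R.round(3))
E
```

```text
[[371.64829954   0.         324.99367815]
 [  0.         371.64829954 240.13419264]
 [  0.           0.           1.        ]] [0.45536199 0.36249997 0.44225111] [0.45941644 0.28021417 0.30030783] [[-0.053  0.999 -0.   ]
 [ 0.999  0.053  0.   ]
 [ 0.    -0.    -1.   ]] 0.023927646527220195 1.35
[[ 0.999  0.053  0.   ]
 [ 0.05  -0.946  0.322]
 [ 0.017 -0.321 -0.947]]
```

View pics/w1.png

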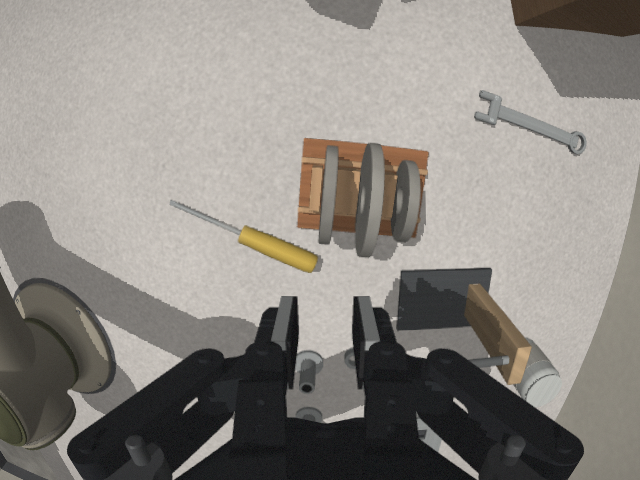

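The wrist view shows the wheels at (329,195), (370,200) and (407,200), left to right middle, large, small. Next I'll build the wrist cloud for the wheels and the rod.

```bash
cat >> h.py <<'E'
def wcloud(d):
    K=d["camera_matrix"];R=cv2.Rodrigues(np.array(d["rvec"]))[0];t=np.array(d["tvec"]).ravel()
    z=d["depth"];v,u=np.mgrid[:480,:640];a=(u-K[0,2])/K[0,0];b=(v-K[1,2])/K[1,1];th=np.hypot(a,b)+1e-9
    P=np.stack([a/th*np.tan(th)*z,b/th*np.tan(th)*z,z],-1);W=(P-t)@R;W[(z<=0)|(th>1.3)]=np.nan
    return W
E
python3 - <<'E'
from h import *
d=dict(np.load("w1.npz"));W=wcloud(d);P=W.reshape(-1,3);P=P[~np.isnan(P[:,0])]
f=P[(abs(P[:,0]-.4)<.1)&(abs(P[:,1]-.35)<.1)&(abs(P[:,2])<.02)];print('floor',np.median(f[:,2]))
for k,r in((.46,.0525),(.505,.06),(.548,.045)):
    m=(abs(P[:,0]-k)<.02)&(abs(P[:,1]-.28)<.075)&(P[:,2]>.05)
    q=P[m]
    # rim: top surface points near radius
    fit=least_squares(lambda t:np.hypot(q[:,1]-t[0],q[:,2]-t[1])-r,[.28,r+.006],loss='soft_l1',f_scale=.001)
    rr=np.hypot(q[:,1]-fit.x[0],q[:,2]-fit.x[1]);g=q[abs(rr-r)<.0025]
    mids=[];ys=[]
    for y in np.arange(.24,.32,.01):
        s=g[abs(g[:,1]-y)<.005]
        if len(s)>8: mids.append((np.percentile(s[:,0],3)+np.percentile(s[:,0],97))/2);ys.append(y)
    l=np.polyfit(ys,mids,1)
    print(k,len(q),len(g),'cy,cz',fit.x,'x at cy',np.polyval(l,fit.x[0]),'slope',l[0], 'w',np.percentile(g[:,0]-np.polyval(l,g[:,1]),[3,97]),'ztop',np.percentile(q[:,2],99))
m=(P[:,0]>.53)&(P[:,0]<.655)&(abs(P[:,1]-.13)<.03)&(P[:,2]>.12);q=P[m];print('rod',len(q),np.polyfit(q[:,0],q[:,1],1) if len(q) else 0,q[:,2].mean(),q[:,0].min())
m=(abs(P[:,0]-.66)<.06)&(abs(P[:,1]-.13)<.06)&(P[:,2]>.12);q=P[m];print('board',q[:,0].min(),np.percentile(q[:,2],[50,98]) if len(q) else 0)
E
```

```text
floor -0.00043713222741364446
0.46 20545 5743 cy,cz [0.33613077 0.35239836] x at cy 0.45980818902844534 slope 0.0060319036576241495 w [-0.01826435  0.01854639] ztop 0.3994064262424386
0.505 16295 2036 cy,cz [0.3244225  0.32751687] x at cy 0.5223410449980768 slope 0.4259334172438182 w [-0.00645246  0.00706835] ztop 0.3989059531007497
0.548 1448 958 cy,cz [0.27995782 0.04834296] x at cy 0.5456544992915325 slope 0.036668319771280336 w [-0.00547639  0.0056018 ] ztop 0.09534349850698162
rod 270 [0.02446901 0.12404842] 0.1528992375295565 0.6151968682275764
board 0.6151968682275764 [0.15386262 0.16557013]
```

```bash
cat >> h.py <<'E'
def wheel(P,k,r,cy=.28):
    q=P[(abs(P[:,0]-k)<.02)&(abs(P[:,1]-cy)<.075)&(P[:,2]>.05)&(P[:,2]<.14)]
    fit=least_squares(lambda t:np.hypot(q[:,1]-t[0],q[:,2]-t[1])-r,[cy,r+.006],loss='soft_l1',f_scale=.001)
    rr=np.hypot(q[:,1]-fit.x[0],q[:,2]-fit.x[1]);g=q[abs(rr-r)<.0025]
    mids=[];ys=[]
    for y in np.arange(cy-.04,cy+.04,.01):
        s=g[abs(g[:,1]-y)<.005]
        if len(s)>8: mids.append((np.percentile(s[:,0],3)+np.percentile(s[:,0],97))/2);ys.append(y)
    l=np.polyfit(ys,mids,1)
    print(k,len(g),'cy,cz',fit.x.round(4),'x',np.polyval(l,fit.x[0]).round(4),'slope',l[0].round(3),'w',np.percentile(g[:,0]-np.polyval(l,g[:,1]),[3,97]).round(4),'ztop',np.percentile(q[:,2],99).round(4))
E
python3 - <<'E'
from h import *
d=dict(np.load("w1.npz"));W=wcloud(d);P=W.reshape(-1,3);P=P[~np.isnan(P[:,0])]
for k,r in((.46,.0525),(.505,.06),(.548,.045)): wheel(P,k,r)
mv(.505,.28,.2,2.5)
E
```

```text
0.46 1268 cy,cz [0.2826 0.0567] x 0.4622 slope 0.035 w [-0.0057  0.0058] ztop 0.1106
0.505 1480 cy,cz [0.2812 0.0636] x 0.504 slope 0.039 w [-0.0057  0.0056] ztop 0.1249
0.548 958 cy,cz [0.28   0.0483] x 0.5457 slope 0.039 w [-0.0055  0.0055] ztop 0.0953
shift [ -2.6  45.5 100.3] turn 0.54 | now yaw 3.04 pos [0.4594 0.2802 0.3003] q6 15.7
```

```bash
python3 - <<'E'
from h import *
mv(.504,.281,.098,-2.2)
E
```

```text
shift [ -1.6  44.6 202.3] turn 5.24 | now yaw 3.04 pos [0.4594 0.2802 0.3003] q6 15.7
```

Call:
{"method": "drive_tool", "body": {"series": [[[-0.001,0.025,0.03],3,0.024],[[-0.0016,0.0446,0.06],5.2,0.024],[[-0.0016,0.0446,0.09],5.2,0.024],[[-0.0016,0.0446,0.12],5.2,0.024],[[-0.0016,0.0446,0.15],5.2,0.024],[[-0.0016,0.0446,0.17],5.2,0.024],[[-0.0016,0.0446,0.185],5.2,0.024],[[-0.0016,0.0446,0.195],5.2,0.024],[[-0.0016,0.0446,0.2023],5.2,0.024],[[-0.0016,0.0446,0.2023],5.2,0.024],[[-0.0016,0.0446,0.2023],5.2,0.0],[[-0.0016,0.0446,0.2023],5.2,0.0],[[-0.0016,0.0446,0.2023],5.2,0.0],[[-0.0016,0.0446,0.2023],5.2,0.0],[[-0.0016,0.0446,0.2023],5.2,0.0]], "newtons": 50}}

```text
time_s: 2.85
position: [0.5049, 0.2805, 0.0987]
tool_rot: [[0.041, 0.999, 0.001], [0.999, -0.041, 0.001], [0.001, 0.001, -1.0]]
ft_force: [-1.4, 0.6, 5.0]
grip_width: 0.0109
gripper_force: 50.4
```

```bash
python3 - <<'E'
from h import *
mv(.483,.1255,.188,3.8)
E
```

```text
shift [-155.7  -15.5  -89.4] turn -6.12 | now yaw -2.32 pos [0.5049 0.2805 0.0987] q6 19.6
```

Call:
{"method": "drive_tool", "body": {"series": [[[0,0,-0.02],0,0.0],[[0,0,-0.06],0,0.0],[[0,0,-0.1],0,0.0],[[0,0,-0.125],0,0.0],[[-0.03,-0.003,-0.125],-2,0.0],[[-0.07,-0.007,-0.125],-4,0.0],[[-0.11,-0.011,-0.12],-6.1,0.0],[[-0.14,-0.0155,-0.11],-6.1,0.0],[[-0.1557,-0.0155,-0.1],-6.1,0.0],[[-0.1557,-0.0155,-0.0894],-6.1,0.0],[[-0.1557,-0.0155,-0.0894],-6.1,0.0],[[-0.1557,-0.0155,-0.0894],-6.1,0.0],[[-0.1557,-0.0155,-0.0894],-6.1,0.0]]}}

```text
time_s: 4.15
position: [0.4831, 0.1262, 0.1877]
tool_rot: [[-0.067, 0.998, 0.001], [0.998, 0.067, 0.0], [0.0, 0.001, -1.0]]
ft_force: [0.2, -0.3, -2.6]
grip_width: 0.0111
gripper_force: 49.5
```

```bash
python3 - <<'E'
from h import *
from rig import viewer,env
d=viewer.get_image("wrist"); s=viewer.get_image("scene"); e=viewer.get_image("side")
crop=lambda i,v,u:cv2.resize(i[v:v+150,u:u+200],(400,300),interpolation=cv2.INTER_CUBIC)
im=np.hstack([crop(s["img"],190,320),crop(e["img"],100,220)])
cv2.imwrite("pics/a1.png",im[:,:,::-1])
P=wcloud(d).reshape(-1,3);P=P[~np.isnan(P[:,0])]
S=cloud(s).reshape(-1,3);E=cloud(e).reshape(-1,3)
for n,Q in(("w",P),("s",S),("e",E)):
    q=Q[(Q[:,0]>.51)&(Q[:,0]<.655)&(abs(Q[:,1]-.13)<.02)&(abs(Q[:,2]-.155)<.012)]
    if len(q)>20: print(n,'rod',len(q),np.polyfit(q[:,0],q[:,1],1),q[:,0].min(),q[:,2].max())
q=np.vstack([S,E]);q=q[(abs(q[:,0]-.483)<.015)&(abs(q[:,1]-.1255)<.08)&(q[:,2]>.07)&(q[:,2]<.217)]
print('wheel pts',len(q),q[:,1].min(),q[:,1].max(),np.percentile(q[:,2],[0.5,99.5]))
print('x',np.percentile(q[:,0],[3,97]))
o=env.observe();print(o["position"],o["ft_force"])
E
```

```text
w rod 3367 [0.06446043 0.09747173] 0.5216324738163045 0.1637866959070205
s rod 236 [0.06592377 0.09458712] 0.524267899908618 0.16414283175110833
e rod 205 [0.06489003 0.09303653] 0.520474510210821 0.1630638872858543
wheel pts 2592 0.06491161670658901 0.18568250182160748 [0.09802466 0.21435377]
x [0.47417058 0.49407968]
[0.48297417 0.1258786  0.18771353] [ 0.07925672  0.40624976 -3.00134197]
```

View pics/a1.png

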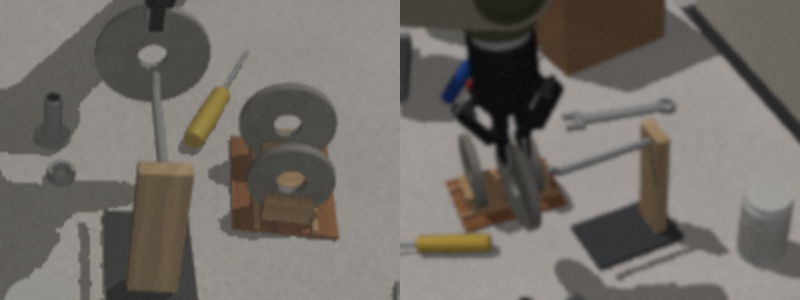

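Call:
{"method": "drive_tool", "body": {"series": [[[0,0.01,0],0,0.0],[[0,0.025,0],0,0.0],[[0,0.04,0],0,0.0],[[0,0.055,0],0,0.0],[[0,0.07,0],0,0.0],[[0,0.085,0],0,0.0],[[0,0.1,0],0,0.0],[[0,0.115,0],0,0.0],[[0,0.13,0],0,0.0],[[0,0.145,0],0,0.0],[[0,0.153,0],0,0.0],[[0,0.153,0],0,0.0],[[0,0.153,0.004],0,0.0],[[0,0.153,0.008],0,0.0],[[0,0.153,0.011],0,0.0],[[0,0.153,0.011],0,0.0]]}}

```text
time_s: 5.9
position: [0.635, 0.1354, 0.1759]
tool_rot: [[-0.066, 0.998, -0.001], [0.998, 0.066, -0.0], [0.0, -0.001, -1.0]]
ft_force: [0.2, 0.5, -2.9]
grip_width: 0.0111
gripper_force: 49.5
```

Call:
{"method": "drive_tool", "body": {"series": [[[0,0,0.001],0,0.0],[[0,0,0.002],0,0.0],[[0,0,0.003],0,0.0],[[0,0,0.003],0,0.0]]}}

```text
time_s: 6.3
position: [0.6355, 0.1355, 0.1737]
tool_rot: [[-0.066, 0.998, 0.0], [0.998, 0.066, -0.0], [-0.0, 0.0, -1.0]]
ft_force: [-0.1, -0.5, -2.6]
grip_width: 0.011
gripper_force: 49.8
```

Call:
{"method": "drive_tool", "body": {"series": [[[0,0,0.001],0,0.0],[[0,0,0.0015],0,0.0],[[0,0,0.0015],0,0.0]]}}

```text
time_s: 6.6
position: [0.6356, 0.1355, 0.1734]
tool_rot: [[-0.066, 0.998, 0.002], [0.998, 0.066, -0.0], [-0.0, 0.002, -1.0]]
ft_force: [-3.0, -0.5, 7.0]
grip_width: 0.0108
gripper_force: 51.0
```

Call:
{"method": "drive_tool", "body": {"series": [[[0,0,-0.0005],0,0.008],[[0,0,-0.0005],0,0.014],[[0,0,-0.0005],0,0.02],[[0,0,-0.0005],0,0.022],[[0,0,-0.0005],0,0.022],[[0,0,-0.01],0,0.022],[[0,0,-0.025],0,0.022],[[0,0,-0.05],0,0.022],[[0,0,-0.08],0,0.022],[[0.04,-0.04,-0.08],2,0.022],[[0.08,-0.08,-0.06],4,0.024],[[0.12,-0.12,-0.04],6,0.024],[[0.158,-0.163,-0.01],6,0.024],[[0.158,-0.163,0.02],6,0.024],[[0.158,-0.163,0.02],6,0.024],[[0.158,-0.163,0.02],6,0.024]]}}

```text
time_s: 8.2
position: [0.4619, 0.2828, 0.1517]
tool_rot: [[0.037, 0.999, -0.001], [0.999, -0.037, -0.001], [-0.001, -0.001, -1.0]]
ft_force: [-0.4, 0.1, 0.1]
grip_width: 0.0245
gripper_force: 0.0
```

```bash
python3 - <<'E'
from h import *
from rig import viewer,env
s=viewer.get_image("scene"); e=viewer.get_image("side")
crop=lambda i,v,u:cv2.resize(i[v:v+150,u:u+200],(400,300),interpolation=cv2.INTER_CUBIC)
im=np.hstack([crop(s["img"],190,320),crop(e["img"],100,220)])
cv2.imwrite("pics/a2.png",im[:,:,::-1])
S=cloud(s).reshape(-1,3);E=cloud(e).reshape(-1,3);q=np.vstack([S,E])
for z in(.09,.11,.13,.17,.19):
  p=q[(abs(q[:,0]-.635)<.03)&(abs(q[:,1]-.1355)<.07)&(abs(q[:,2]-z)<.008)];print(z,len(p),np.percentile(p[:,0],[5,50,95]).round(4) if len(p) else 0)
mv(.4622,.2826,.084,-2.2)
E
```

```text
0.09 89 [0.6269 0.6311 0.662 ]
0.11 240 [0.6274 0.6392 0.6463]
0.13 336 [0.627  0.6391 0.6466]
0.17 567 [0.6278 0.6407 0.6605]
0.19 479 [0.6283 0.6397 0.6444]
shift [ 0.3 -2.1 69.3] turn -0.06 | now yaw -2.26 pos [0.4641 0.2822 0.1533] q6 21.1
```

View pics/a2.png

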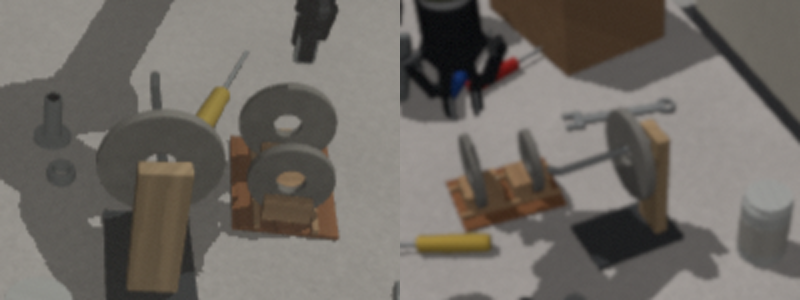

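Call:
{"method": "drive_tool", "body": {"series": [[[0,0,0.03],0,0.024],[[0,0,0.05],0,0.024],[[0,0,0.06],0,0.024],[[0,0,0.068],0,0.024],[[0,0,0.068],0,0.024],[[0,0,0.068],0,0.0],[[0,0,0.068],0,0.0],[[0,0,0.068],0,0.0],[[0,0,0.068],0,0.0],[[0,0,0.068],0,0.0],[[0,0,0.05],0,0.0],[[0,0,0.01],0,0.0],[[0,0,-0.03],0,0.0],[[0,0,-0.03],0,0.0]], "newtons": 50}}

```text
time_s: 9.7
position: [0.4642, 0.2832, 0.1868]
tool_rot: [[0.038, 0.999, 0.009], [0.999, -0.039, 0.003], [0.004, 0.009, -1.0]]
ft_force: [0.6, -0.3, -2.0]
grip_width: 0.0115
gripper_force: 49.4
```

```bash
python3 - <<'E'
from h import *
mv(.4813,.1255,.180,3.8)
E
```

```text
shift [-156.9   23.1    6.5] turn -6.01 | now yaw -2.21 pos [0.4642 0.2832 0.1868] q6 21.1
```

Call:
{"method": "drive_tool", "body": {"series": [[[-0.04,0.006,0],-2,0.0],[[-0.08,0.012,0],-4,0.0],[[-0.12,0.018,0.002],-6,0.0],[[-0.145,0.021,0.003],-6,0.0],[[-0.1565,0.021,0.003],-6,0.0],[[-0.1565,0.021,0.003],-6,0.0],[[-0.1565,0.021,0.003],-6,0.0],[[-0.1565,0.021,0.003],-6,0.0]]}}

```text
time_s: 10.5
position: [0.4772, 0.1263, 0.1788]
tool_rot: [[-0.067, 0.998, -0.0], [0.998, 0.067, 0.0], [0.0, -0.0, -1.0]]
ft_force: [-0.7, -0.3, -2.5]
grip_width: 0.0111
gripper_force: 49.4
```

```bash
python3 - <<'E'
from h import *
from rig import viewer
s=viewer.get_image("scene"); e=viewer.get_image("side")
q=np.vstack([cloud(s).reshape(-1,3),cloud(e).reshape(-1,3)])
q=q[(abs(q[:,0]-.4813)<.015)&(abs(q[:,1]-.1255)<.08)&(q[:,2]>.07)&(q[:,2]<.209)]
print('wheel',len(q),q[:,1].min(),q[:,1].max(),np.percentile(q[:,2],[.5,99.5]),np.percentile(q[:,0],[3,97]))
mv(.597,.1330,.180,3.8)
E
```

```text
wheel 1995 0.07247983236686084 0.17855922923244558 [0.10254279 0.20756058] [0.46923828 0.49200152]
shift [ -1.2 120.   -1.1] turn 0.06 | now yaw 3.86 pos [0.4772 0.1262 0.1789] q6 -2.8
```

Call:
{"method": "drive_tool", "body": {"series": [[[0,0.01,0],0,0.0],[[0,0.025,0],0,0.0],[[0,0.04,0],0,0.0],[[0,0.055,0],0,0.0],[[0,0.07,0],0,0.0],[[0,0.085,0],0,0.0],[[0,0.1,0],0,0.0],[[0,0.115,0],0,0.0],[[0,0.12,0],0,0.0],[[0,0.12,0],0,0.0],[[0,0.12,0.005],0,0.0],[[0,0.12,0.01],0,0.0],[[0,0.12,0.012],0,0.0],[[0,0.12,0.013],0,0.0],[[0,0.12,0.013],0,0.0]]}}

```text
time_s: 12.1
position: [0.5966, 0.1332, 0.1671]
tool_rot: [[-0.066, 0.998, 0.0], [0.998, 0.066, -0.0], [-0.0, 0.0, -1.0]]
ft_force: [-4.2, -0.5, 6.0]
grip_width: 0.0109
gripper_force: 50.8
```

Call:
{"method": "drive_tool", "body": {"series": [[[0,0,0.001],0,0.0],[[0,0,0.0015],0,0.0],[[0,0,0.0015],0,0.0]]}}

```text
time_s: 12.4
position: [0.5966, 0.1332, 0.1669]
tool_rot: [[-0.066, 0.998, 0.002], [0.998, 0.066, -0.0], [-0.0, 0.002, -1.0]]
ft_force: [-7.8, -1.8, 14.1]
grip_width: 0.0113
gripper_force: 51.8
```

Call:
{"method": "drive_tool", "body": {"series": [[[0,0,-0.001],0,0.006],[[0,0,-0.0015],0,0.012],[[0,0,-0.0015],0,0.018],[[0,0,-0.0015],0,0.022],[[0,0,-0.0015],0,0.022],[[0,0,-0.01],0,0.022],[[0,0,-0.025],0,0.022],[[0,0,-0.05],0,0.022],[[0,0,-0.08],0,0.022],[[0.04,-0.01,-0.08],2,0.022],[[0.08,-0.02,-0.06],4,0.024],[[0.12,-0.03,-0.02],6,0.024],[[0.15,-0.0415,0.02],6,0.024],[[0.15,-0.0415,0.04],6,0.024],[[0.15,-0.0415,0.04],6,0.024],[[0.15,-0.0415,0.04],6,0.024]]}}

```text
time_s: 14.0
position: [0.5466, 0.2799, 0.1256]
tool_rot: [[0.039, 0.999, 0.001], [0.999, -0.039, 0.0], [0.0, 0.001, -1.0]]
ft_force: [1.2, -0.2, 0.7]
grip_width: 0.0241
gripper_force: 0.0
```

```bash
python3 - <<'E'
from h import *
from rig import viewer
s=viewer.get_image("scene"); e=viewer.get_image("side")
q=np.vstack([cloud(s).reshape(-1,3),cloud(e).reshape(-1,3)])
for z in(.1,.12,.17,.185):
  p=q[(abs(q[:,0]-.597)<.02)&(abs(q[:,1]-.133)<.06)&(abs(q[:,2]-z)<.006)];print(z,len(p),np.percentile(p[:,0],[5,50,95]).round(4) if len(p) else 0)
mv(.5457,.280,.069,-2.2)
E
```

```text
0.1 37 [0.5881 0.5898 0.5926]
0.12 79 [0.5881 0.593  0.6038]
0.17 188 [0.5883 0.5994 0.6059]
0.185 323 [0.5901 0.6001 0.6049]
shift [ 0.3 -1.8 57.6] turn -0.08 | now yaw -2.28 pos [0.5472 0.2796 0.1266] q6 18.3
```

Call:
{"method": "drive_tool", "body": {"series": [[[0,-0.001,0.025],0,0.024],[[0,-0.001,0.043],0,0.024],[[0,-0.001,0.052],0,0.024],[[0,-0.001,0.057],0,0.024],[[0,-0.001,0.057],0,0.024],[[0,-0.001,0.057],0,0.0],[[0,-0.001,0.057],0,0.0],[[0,-0.001,0.057],0,0.0],[[0,-0.001,0.057],0,0.0],[[0,-0.001,0.057],0,0.0],[[0,-0.001,0.04],0,0.0],[[0,-0.001,0.0],0,0.0],[[0,-0.001,-0.04],0,0.0],[[0,-0.001,-0.06],0,0.0],[[0,-0.001,-0.06],0,0.0]], "newtons": 50}}

```text
time_s: 15.6
position: [0.5457, 0.2804, 0.1874]
tool_rot: [[0.039, 0.999, 0.005], [0.999, -0.039, 0.002], [0.002, 0.005, -1.0]]
ft_force: [0.0, -0.9, -1.2]
grip_width: 0.0112
gripper_force: 49.7
```

```bash
python3 - <<'E'
from h import *
mv(.478,.1255,.174,3.8)
E
```

```text
shift [-157.5  -61.7   12.8] turn -6.02 | now yaw -2.22 pos [0.5457 0.2804 0.1874] q6 18.4
```

Call:
{"method": "drive_tool", "body": {"series": [[[0,-0.03,0],0,0.0],[[0,-0.0617,0],-2,0.0],[[-0.04,-0.0617,0],-4,0.0],[[-0.08,-0.0617,0.005],-6,0.0],[[-0.12,-0.0617,0.009],-6,0.0],[[-0.145,-0.0617,0.011],-6,0.0],[[-0.1572,-0.0617,0.0115],-6,0.0],[[-0.1572,-0.0617,0.0115],-6,0.0],[[-0.1572,-0.0617,0.0115],-6,0.0],[[-0.1572,-0.0617,0.0115],-6,0.0]]}}

```text
time_s: 16.6
position: [0.477, 0.1264, 0.1727]
tool_rot: [[-0.067, 0.998, -0.0], [0.998, 0.067, 0.0], [0.0, -0.0, -1.0]]
ft_force: [-0.4, 0.8, -1.4]
grip_width: 0.0114
gripper_force: 49.6
```

```bash
python3 - <<'E'
from h import *
from rig import viewer
s=viewer.get_image("scene"); e=viewer.get_image("side")
q=np.vstack([cloud(s).reshape(-1,3),cloud(e).reshape(-1,3)])
q=q[(abs(q[:,0]-.478)<.015)&(abs(q[:,1]-.1255)<.08)&(q[:,2]>.07)&(q[:,2]<.202)]
print('wheel',len(q),q[:,1].min(),q[:,1].max(),np.percentile(q[:,2],[.5,99.5]),np.percentile(q[:,0],[3,97]))
mv(.559,.1307,.174,3.8)
E
```

```text
wheel 1448 0.07947941213492087 0.1711989283614998 [0.11269199 0.2010653 ] [0.46901389 0.48893551]
shift [-1.1 82.1 -1.2] turn 0.06 | now yaw 3.86 pos [0.477  0.1263 0.1728] q6 -2.8
```

Call:
{"method": "drive_tool", "body": {"series": [[[0,0.01,-0.0005],0,0.0],[[0,0.025,-0.0005],0,0.0],[[0,0.04,-0.0005],0,0.0],[[0,0.055,-0.0005],0,0.0],[[0,0.07,-0.0005],0,0.0],[[0,0.08,-0.0005],0,0.0],[[0,0.082,0],0,0.0],[[0,0.082,0.0],0,0.0],[[0,0.082,0.005],0,0.0],[[0,0.082,0.01],0,0.0],[[0,0.082,0.0115],0,0.0],[[0,0.082,0.0125],0,0.0],[[0,0.082,0.0125],0,0.0]]}}

```text
time_s: 18.0
position: [0.5588, 0.1308, 0.1604]
tool_rot: [[-0.066, 0.998, -0.0], [0.998, 0.066, -0.0], [-0.0, -0.0, -1.0]]
ft_force: [0.7, 0.2, -1.0]
grip_width: 0.0115
gripper_force: 49.6
```

Call:
{"method": "drive_tool", "body": {"series": [[[0,0,0.001],0,0.0],[[0,0,0.0015],0,0.0],[[0,0,0.0015],0,0.0]]}}

```text
time_s: 18.3
position: [0.5589, 0.1308, 0.1589]
tool_rot: [[-0.066, 0.998, 0.0], [0.998, 0.066, -0.0], [-0.0, 0.0, -1.0]]
ft_force: [0.2, 0.2, -1.4]
grip_width: 0.0111
gripper_force: 49.6
```

Call:
{"method": "drive_tool", "body": {"series": [[[0,0,0.001],0,0.0],[[0,0,0.0015],0,0.0],[[0,0,0.0015],0,0.0]]}}

```text
time_s: 18.6
position: [0.559, 0.1308, 0.1582]
tool_rot: [[-0.066, 0.998, 0.001], [0.998, 0.066, -0.0], [-0.0, 0.001, -1.0]]
ft_force: [-1.8, -0.1, 4.7]
grip_width: 0.0111
gripper_force: 50.6
```

Call:
{"method": "drive_tool", "body": {"series": [[[0,0,-0.0005],0,0.005],[[0,0,-0.001],0,0.01],[[0,0,-0.001],0,0.016],[[0,0,-0.001],0,0.02],[[0,0,-0.001],0,0.02],[[0,0,-0.01],0,0.02],[[0,0,-0.025],0,0.02],[[0,0,-0.05],0,0.02],[[0,0,-0.09],0,0.02],[[0,0,-0.13],-8,0.02],[[-0.03,-0.03,-0.14],-16,0.03],[[-0.06,-0.06,-0.14],-24,0.04],[[-0.1,-0.09,-0.14],-32,0.044],[[-0.153,-0.119,-0.14],-40,0.044],[[-0.153,-0.119,-0.14],-48,0.044],[[-0.153,-0.119,-0.14],-56,0.044],[[-0.153,-0.119,-0.14],-64,0.044],[[-0.153,-0.119,-0.14],-72,0.044],[[-0.153,-0.119,-0.14],-80,0.044],[[-0.153,-0.119,-0.14],-88,0.044]]}}

```text
time_s: 20.6
position: [0.4501, -0.0297, 0.2981]
tool_rot: [[-0.999, -0.037, 0.001], [-0.037, 0.999, -0.0], [-0.001, -0.0, -1.0]]
ft_force: [0.6, 1.0, -0.1]
grip_width: 0.0438
gripper_force: 0.0
```

```bash
cat > look.py <<'E'
from h import *
from rig import viewer,env
import sys
def look(tag,v=None,u=None):
    s=viewer.get_image("scene"); e=viewer.get_image("side"); w=viewer.get_image("wrist")
    if tag: cv2.imwrite(f"pics/{tag}.png",np.hstack([s["img"],e["img"]])[100:460,:,::-1] if 0 else np.vstack([np.hstack([cv2.resize(s["img"],(400,300)),cv2.resize(e["img"],(400,300))]),np.hstack([cv2.resize(w["img"],(400,300)),np.zeros((300,400,3),np.uint8)])])[:,:,::-1])
    S=cloud(s).reshape(-1,3);E=cloud(e).reshape(-1,3);Wc=wcloud(w).reshape(-1,3)
    ok=lambda P:P[~np.isnan(P[:,0])]
    return ok(S),ok(E),ok(Wc)
E
python3 - <<'E'
from look import *
S,E,W=look("b1")
o=env.observe()
for n,P in(("s",S),("e",E),("w",W)):
    for x,y in((.448,.023),(.4517,-.0928),(.381,-.315)):
        try: print(n,bush(P,x,y))
        except Exception as ex: print(n,ex)
    try: print(n,'keeper',keeper(P,[.643,-.195,3.]))
    except Exception as ex: print(ex)
mv(.448,.023,.1,93)
E
```

```text
s (array([0.44786533, 0.02277413]), 136, np.float64(0.0012394137768095526))
s (array([ 0.45148793, -0.0930178 ]), 133, np.float64(0.001104933514969542))
s (array([ 0.38106166, -0.315097  ]), 128, np.float64(0.0012390921487615294))
s keeper (array([ 0.64075, -0.19625,  3.40625]), np.int64(351), 12872)
e (array([0.44722915, 0.02344233]), 104, np.float64(0.0008368090188432995))
e (array([ 0.45128803, -0.09225438]), 104, np.float64(0.0008332297490478234))
e (array([ 0.3806057 , -0.31458302]), 103, np.float64(0.00038463606831009184))
e keeper (array([ 0.64975, -0.19375,  2.5625 ]), np.int64(352), 12254)
w (array([0.44842999, 0.02255038]), 164, np.float64(0.00031573325221079414))
w (array([ 0.45247703, -0.09312518]), 161, np.float64(0.00033246871782317253))
w (array([ 0.38173298, -0.31573495]), 323, np.float64(0.00045728680310940266))
w keeper (array([ 0.65425, -0.19625,  1.375  ]), np.int64(674), 24557)
shift [  0.9  52.8 198. ] turn -1.4 | now yaw 91.6 pos [ 0.4502 -0.0297  0.298 ] q6 -110.5
```

View pics/b1.png

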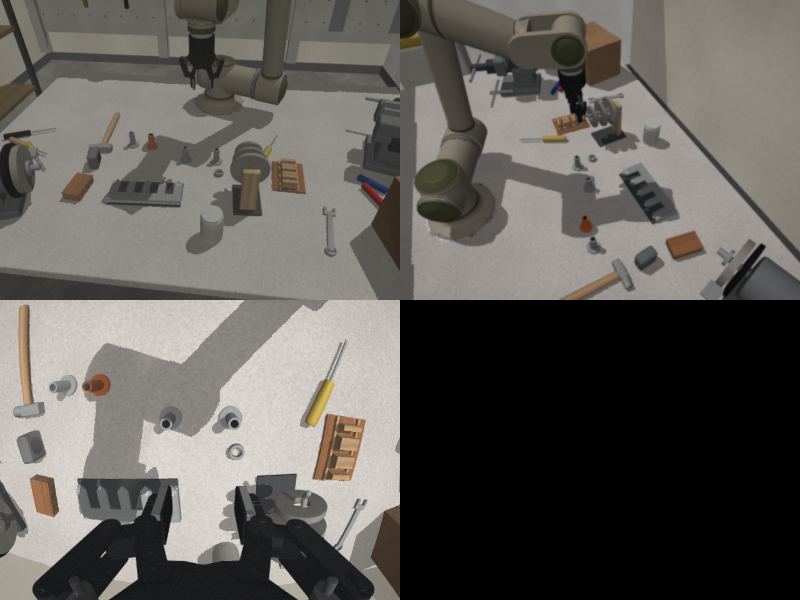

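The three wheels hang on the hook (wrist view 290,505) and the bushes haven't moved. The fingers hide part of the keeper in this view, so I'll turn the tool half round and move to see it clearly.

Call:
{"method": "drive_tool", "body": {"series": [[[0,-0.03,0],8,0.044],[[0,-0.06,0],16,0.044],[[0,-0.09,0],24,0.044],[[0,-0.12,0],32,0.044],[[0,-0.12,0],40,0.044],[[0,-0.12,0],48,0.044],[[0,-0.12,0],56,0.044],[[0,-0.12,0],64,0.044],[[0,-0.12,0],72,0.044],[[0,-0.12,0],80,0.044],[[0,-0.12,0],88,0.044],[[0,-0.12,0],96,0.044],[[0,-0.12,0],104,0.044],[[0,-0.12,0],112,0.044],[[0,-0.12,0],120,0.044],[[0,-0.12,0],128,0.044],[[0,-0.12,0],136,0.044],[[0,-0.12,0],144,0.044],[[0,-0.12,0],152,0.044],[[0,-0.12,0],160,0.044]]}}

```text
time_s: 22.75
position: [0.4539, -0.1496, 0.2977]
tool_rot: [[0.932, 0.362, 0.0], [0.362, -0.932, -0.0], [0.0, 0.0, -1.0]]
ft_force: [0.5, 0.2, -0.4]
grip_width: 0.0438
gripper_force: 0.0
```

Call:
{"method": "drive_tool", "body": {"series": [[[0,0,0],8,0.044],[[0,0,0],16,0.044],[[0,0,0],18.5,0.044],[[0,0,0],18.5,0.044],[[0,0,0],18.5,0.044],[[0,0,0],18.5,0.044]]}}

```text
time_s: 23.35
position: [0.4539, -0.1496, 0.2975]
tool_rot: [[0.998, 0.057, 0.0], [0.057, -0.998, -0.0], [0.0, 0.0, -1.0]]
ft_force: [0.6, 0.7, 0.2]
grip_width: 0.0441
gripper_force: 0.0
```

```bash
cat >> h.py <<'E'
def kfit(P,g):
    q=P[(abs(P[:,0]-.64)<.13)&(P[:,1]>-.36)&(P[:,1]<-.03)&(P[:,2]<.03)&(P[:,2]>-.006)]
    top=q[:,2]>.016;m=top|(q[:,2]<.011);q,top=q[m],top[m]
    def cost(c):
        d=q[:,:2]-c[:2];a=np.deg2rad(c[2]);X=d[:,0]*np.cos(a)+d[:,1]*np.sin(a);Y=-d[:,0]*np.sin(a)+d[:,1]*np.cos(a)
        k=np.clip(np.round((Y+.078)/.052),0,3)*.052-.078
        sd=np.minimum(np.minimum(.045-X,.120-abs(Y)),np.maximum(X-.008,abs(Y-k)-.0135))
        sd=np.where(X<-.056,-.01,sd)
        e=np.where(top,np.maximum(-sd,0),np.maximum(sd,0));e=np.where((X<-.040)&(X>-.056),0,e)
        return np.minimum(e,.004).sum()*1e3
    r=min((minimize(cost,[g[0]+dx,g[1]+dy,g[2]],method='Nelder-Mead',options=dict(initial_simplex=[[g[0]+dx,g[1]+dy,g[2]],[g[0]+dx+.004,g[1]+dy,g[2]],[g[0]+dx,g[1]+dy+.004,g[2]],[g[0]+dx,g[1]+dy,g[2]+1.5]])) for dx in(-.006,0,.006) for dy in(-.004,.004)),key=lambda r:r.fun)
    return r.x.round(4),round(r.fun,1),len(q)
E
python3 - <<'E'
from look import *
S,E,W=look(None)
w=viewer.get_image("wrist");cv2.imwrite("pics/w2.png",w["img"][:,:,::-1])
for n,P in(("s",S),("e",E),("w",W)):
    print(n,'keeper',kfit(P,[.645,-.195,3.]))
    print([bush(P,x,y)[0].round(4) for x,y in((.448,.023),(.4517,-.0928),(.381,-.315))] if n!="w" else bush(P,.381,-.315))
f=W[(abs(W[:,0]-.55)<.03)&(abs(W[:,1]+.2)<.08)];print(np.median(f[:,2]))
mv(.4522,-.0929,.1,-87)
E
```

```text
s keeper (array([ 0.6428, -0.1961,  3.5118]), np.float64(443.2), 14112)
[array([0.4478, 0.023 ]), array([ 0.413 , -0.0864]), array([ 0.3809, -0.3148])]
e keeper (array([ 0.6487, -0.1943,  3.3732]), np.float64(763.6), 13463)
[array([0.4475, 0.0231]), array([ 0.4517, -0.0928]), array([ 0.3807, -0.3149])]
w keeper (array([ 0.6489, -0.1959,  3.5412]), np.float64(664.2), 39167)
(array([ 0.38131864, -0.315276  ]), 285, np.float64(0.0003773279703466459))
-0.00045659486560596066
shift [  1.5 -56.7 197.4] turn 0.27 | now yaw -86.73 pos [ 0.4539 -0.1496  0.2974] q6 54.3h.py:14: RuntimeWarning: Mean of empty slice.
  return r.x,len(q),np.abs(r.fun).mean()
  ret = ret.dtype.type(ret / rcount)
```

View pics/w2.png

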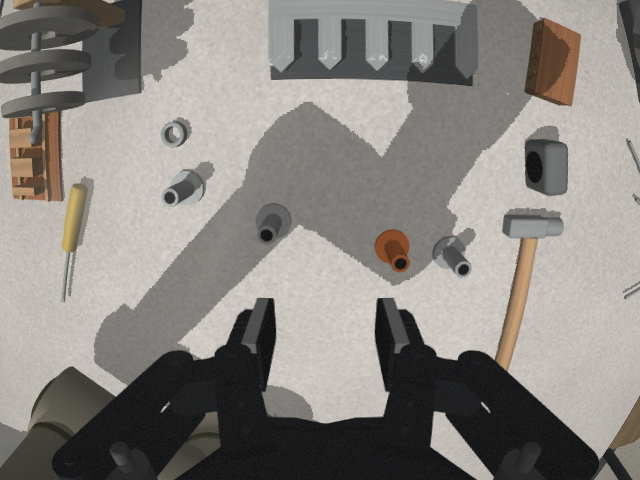

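The keeper shows clearly at the top of the picture (slots between u=280 and 470), and the fits agree at about (0.647,-0.196), yaw 3.5°. I'll take the middle bush first.

Call:
{"method": "drive_tool", "body": {"series": [[[0.001,-0.03,0.05],-0.2,0.044],[[0.0013,-0.0567,0.1],-0.2,0.044],[[0.0013,-0.0567,0.15],-0.2,0.044],[[0.0013,-0.0567,0.2],-0.2,0.044],[[0.0013,-0.0567,0.23],-0.2,0.044],[[0.0013,-0.0567,0.25],-0.2,0.044],[[0.0013,-0.0567,0.265],-0.2,0.044],[[0.0013,-0.0567,0.272],-0.2,0.044],[[0.0013,-0.0567,0.272],-0.2,0.044],[[0.0013,-0.0567,0.272],-0.2,0.0],[[0.0013,-0.0567,0.272],-0.2,0.0],[[0.0013,-0.0567,0.272],-0.2,0.0],[[0.0013,-0.0567,0.272],-0.2,0.0],[[0.0013,-0.0567,0.272],-0.2,0.0],[[0.0013,-0.0567,0.272],-0.2,0.0],[[0.0013,-0.0567,0.255],-0.2,0.0],[[0.0013,-0.0567,0.23],-0.2,0.0],[[0.0013,-0.0567,0.23],-0.2,0.0]], "newtons": 50}}

```text
time_s: 25.35
position: [0.4532, -0.0935, 0.0696]
tool_rot: [[0.998, 0.061, 0.004], [0.061, -0.998, -0.002], [0.004, 0.002, -1.0]]
ft_force: [-0.8, -0.3, -0.1]
grip_width: 0.0004
gripper_force: 0.0
```

```bash
python3 - <<'E'
from h import *
mv(.5456,-.1758,.0345,-86.5)
E
```

```text
shift [87.1 87.7 35.7] turn -0.02 | now yaw -86.52 pos [ 0.4532 -0.0935  0.0696] q6 60.2
```

The fingers closed on nothing, so I'll look again.

```bash
python3 - <<'E'
from look import *
S,E,W=look("b2")
import numpy as np
for n,P in(("s",S),("e",E),("w",W)):
    q=P[(P[:,0]>.33)&(P[:,0]<.57)&(P[:,1]>-.38)&(P[:,1]<.08)&(P[:,2]>.05)&(P[:,2]<.0625)]
    im=np.zeros((240,460),np.uint8)
    im[((q[:,0]-.33)*1000).astype(int).clip(0,239),((q[:,1]+.38)*1000).astype(int).clip(0,459)]=255
    im=cv2.morphologyEx(im,cv2.MORPH_CLOSE,np.ones((7,7)))
    k,l,st,c=cv2.connectedComponentsWithStats(im)
    print(n,[((c[i][1]/1000+.33).round(4),(c[i][0]/1000-.38).round(4),int(st[i][4])) for i in range(1,k) if st[i][4]>30])
E
```

```text
s [(np.float64(0.3833), np.float64(-0.3141), 358), (np.float64(0.3873), np.float64(-0.2375), 347), (np.float64(0.4117), np.float64(-0.0821), 113), (np.float64(0.449), np.float64(0.0227), 350)]
e [(np.float64(0.3801), np.float64(-0.3161), 367), (np.float64(0.3842), np.float64(-0.2389), 349), (np.float64(0.4087), np.float64(-0.0903), 333), (np.float64(0.4414), np.float64(0.0191), 141)]
w [(np.float64(0.3816), np.float64(-0.3146), 415), (np.float64(0.3858), np.float64(-0.2378), 407), (np.float64(0.448), np.float64(0.0216), 411)]
```

View pics/b2.png

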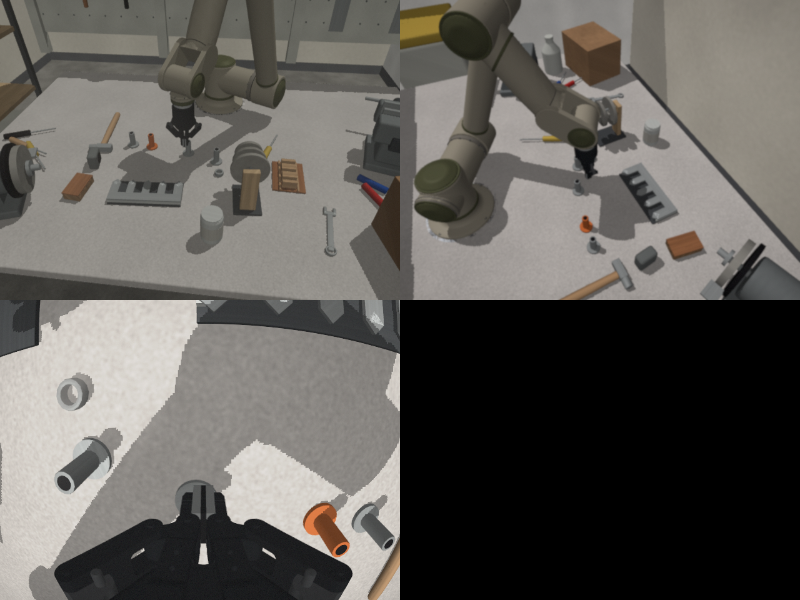

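Bush B was knocked to about (0.41,-0.088). I'll measure it precisely.

```bash
python3 - <<'E'
from look import *
S,E,W=look(None)
for P in(S,E): print(bush(P,.412,-.087))
mv(.412,-.087,.12,-86.5)
E
```

```text
(array([ 0.40989441, -0.08823288]), 109, np.float64(0.001056539266190353))
(array([ 0.40957159, -0.08751638]), 103, np.float64(0.0007419420632312489))
shift [-39.3  -8.3 -53.2] turn -0.03 | now yaw -86.53 pos [ 0.4517 -0.0928  0.0667] q6 60.2
```

Call:
{"method": "drive_tool", "body": {"series": [[[0,0,-0.03],0,0.044],[[-0.02,-0.004,-0.03],0,0.044],[[-0.041,-0.0073,-0.03],0,0.044],[[-0.041,-0.0073,-0.03],0,0.044],[[-0.041,-0.0073,-0.01],0,0.044],[[-0.041,-0.0073,0.01],0,0.044],[[-0.041,-0.0073,0.025],0,0.044],[[-0.041,-0.0073,0.035],0,0.044],[[-0.041,-0.0073,0.041],0,0.044],[[-0.041,-0.0073,0.041],0,0.044],[[-0.041,-0.0073,0.041],0,0.0],[[-0.041,-0.0073,0.041],0,0.0],[[-0.041,-0.0073,0.041],0,0.0],[[-0.041,-0.0073,0.041],0,0.0],[[-0.041,-0.0073,0.041],0,0.0]]}}

```text
time_s: 27.15
position: [0.411, -0.0883, 0.0269]
tool_rot: [[0.998, 0.061, 0.001], [0.061, -0.998, -0.001], [0.001, 0.001, -1.0]]
ft_force: [-0.7, 1.4, 6.9]
grip_width: 0.0205
gripper_force: 48.9
```

```bash
python3 - <<'E'
from h import *
mv(.5456,-.1758,.035,-86.5)
E
```

```text
shift [129.1  95.5  -7.9] turn -0.02 | now yaw -86.52 pos [ 0.411  -0.0883  0.0269] q6 58.2
```

Call:
{"method": "drive_tool", "body": {"series": [[[0,0,-0.02],0,0.0],[[0,0,-0.04],0,0.0],[[0.04,0.03,-0.04],0,0.0],[[0.08,0.06,-0.04],0,0.0],[[0.11,0.085,-0.03],0,0.0],[[0.129,0.0955,-0.015],0,0.0],[[0.129,0.0955,-0.0085],0,0.0],[[0.129,0.0955,-0.0085],0,0.0],[[0.129,0.0955,-0.0085],0,0.0],[[0.129,0.0955,-0.0085],0,0.0]]}}

```text
time_s: 28.15
position: [0.5448, -0.1753, 0.0357]
tool_rot: [[0.998, 0.061, 0.0], [0.061, -0.998, -0.0], [0.0, 0.0, -1.0]]
ft_force: [-0.2, -0.3, 0.0]
grip_width: 0.0209
gripper_force: 49.1
```

```bash
python3 - <<'E'
from look import *
S,E,W=look(None)
w=viewer.get_image("wrist");cv2.imwrite("pics/w3.png",w["img"][:,:,::-1])
for n,P in(("s",S),("e",E),("w",W)): print(n,'keeper',kfit(P,[.647,-.195,3.5]))
for n,P in(("s",S),("e",E)): print(n,[bush(P,x,y)[0].round(4) for x,y in((.448,.023),(.381,-.315),(.5456,-.1758))])
# slot side walls from wrist: plate-top points between keeper x -38..5
c=np.array([.647,-.1957]);a=np.deg2rad(3.5)
d=W[:,:2]-c;X=d[:,0]*np.cos(a)+d[:,1]*np.sin(a);Y=-d[:,0]*np.sin(a)+d[:,1]*np.cos(a)
m=(X>-.036)&(X<.004)&(W[:,2]>.018)&(W[:,2]<.026)&(abs(Y)<.12)
h,e=np.histogram(Y[m],np.arange(-.121,.122,.001));on=h>h.max()*.2
print('edges',[round(float(e[i+1])*1000) for i in range(len(on)-1) if on[i]!=on[i+1]])
mv(.5456,-.1758,.0345,-86.5)
E
```

```text
s keeper (array([ 0.6429, -0.1962,  3.4276]), np.float64(727.9), 13984)
e keeper (array([ 0.6481, -0.1942,  3.122 ]), np.float64(843.1), 11892)
w keeper (array([ 0.6483, -0.1955,  3.6283]), np.float64(10316.0), 173305)
s [array([0.4477, 0.023 ]), array([ 0.3809, -0.3151]), array([ 0.5461, -0.1745])]
e [array([0.4476, 0.0233]), array([ 0.3807, -0.3147]), array([ 0.5414, -0.1801])]
edges [-119, -90, -64, -39, -13, 13, 39, 65, 91, 120]
shift [0.5 0.3 1. ] turn -0.02 | now yaw -86.52 pos [ 0.5451 -0.1756  0.0355] q6 56.8
```

View pics/w3.png

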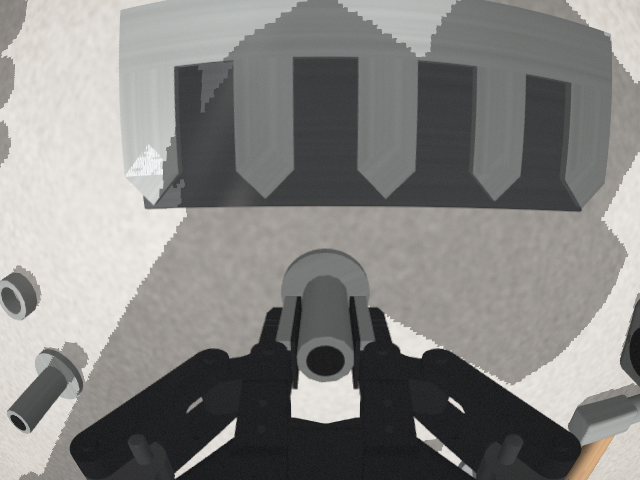

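The bush (u=325) lines up with slot 2 (293–358), and the measured slot edges match the model within 0.5 mm. Sliding in.

Call:
{"method": "drive_tool", "body": {"series": [[[0.012,0.0,0],0,0.0],[[0.024,0.0,0],0,0.0],[[0.034,0.0,0],0,0.0],[[0.042,0.0,0],0,0.0],[[0.05,0.0,0],0,0.0],[[0.058,0.0,0],0,0.0],[[0.066,0.0,0],0,0.0],[[0.074,0.0,0],0,0.0],[[0.08,0.0,0],0,0.0],[[0.086,0.0,0],0,0.0],[[0.09,0.0,0],0,0.0],[[0.09,0.0,0],0,0.0],[[0.09,0.0,0],0,0.0]]}}

```text
time_s: 29.65
position: [0.6349, -0.1702, 0.0348]
tool_rot: [[0.998, 0.061, -0.0], [0.061, -0.998, 0.0], [-0.0, -0.0, -1.0]]
ft_force: [-0.5, 0.3, -0.7]
grip_width: 0.0206
gripper_force: 49.1
```

Call:
{"method": "drive_tool", "body": {"series": [[[0.002,0.0,0],0,0.0],[[0.004,0.0,0],0,0.0],[[0.005,0.0,0],0,0.0],[[0.005,0.0,0],0,0.0]]}}

```text
time_s: 30.05
position: [0.6401, -0.1699, 0.0349]
tool_rot: [[0.998, 0.061, 0.0], [0.061, -0.998, -0.0], [0.0, 0.0, -1.0]]
ft_force: [-0.8, -0.1, -0.6]
grip_width: 0.0206
gripper_force: 49.1
```

Call:
{"method": "drive_tool", "body": {"series": [[[0.001,0.0,0],0,0.0],[[0.002,0.0,0],0,0.0],[[0.003,0.0,0],0,0.0],[[0.003,0.0,0],0,0.0]]}}

```text
time_s: 30.45
position: [0.6431, -0.1697, 0.0349]
tool_rot: [[0.998, 0.061, 0.0], [0.061, -0.998, -0.0], [0.0, 0.0, -1.0]]
ft_force: [-0.1, -0.1, -0.9]
grip_width: 0.0207
gripper_force: 49.1
```

Call:
{"method": "drive_tool", "body": {"series": [[[0.001,0.0,0],0,0.0],[[0.002,0.0,0],0,0.0],[[0.002,0.0,0],0,0.0]]}}

```text
time_s: 30.75
position: [0.6444, -0.1696, 0.0349]
tool_rot: [[0.998, 0.061, -0.002], [0.061, -0.998, 0.0], [-0.002, -0.0, -1.0]]
ft_force: [-4.9, -0.8, 1.3]
grip_width: 0.0206
gripper_force: 49.1
```

Call:
{"method": "drive_tool", "body": {"series": [[[0.001,0.0,0],0,0.0],[[0.001,0.0,0.001],0,0.0],[[0.001,0.0,0.002],0,0.0],[[0.001,0.0,0.0025],0,0.0],[[0.001,0.0,0.0025],0,0.0]]}}

```text
time_s: 31.25
position: [0.6446, -0.1696, 0.0331]
tool_rot: [[0.998, 0.061, -0.003], [0.061, -0.998, 0.0], [-0.003, -0.0, -1.0]]
ft_force: [-9.9, -0.1, 8.1]
grip_width: 0.0205
gripper_force: 50.0
```

Call:
{"method": "drive_tool", "body": {"series": [[[0,0.0,0],0,0.022],[[0,0.0,0],0,0.026],[[0,0.0,0],0,0.03],[[0,0.0,0],0,0.034],[[0,0.0,0],0,0.034],[[0,0.0,-0.02],0,0.034],[[0,0.0,-0.05],0,0.034],[[0,0.0,-0.1],0,0.044],[[-0.04,0,-0.13],0,0.044],[[-0.08,0,-0.16],0,0.044],[[-0.08,0,-0.16],0,0.044],[[-0.08,0,-0.16],0,0.044]]}}

```text
time_s: 32.45
position: [0.5661, -0.1746, 0.1932]
tool_rot: [[0.998, 0.06, 0.002], [0.06, -0.998, -0.001], [0.002, 0.001, -1.0]]
ft_force: [-0.2, -0.6, 1.4]
grip_width: 0.044
gripper_force: 0.0
```

```bash
python3 - <<'E'
from look import *
S,E,W=look("b3")
def b2(P,x,y):
    q=P[(np.hypot(P[:,0]-x,P[:,1]-y)<.025)&(P[:,2]>.03)&(P[:,2]<.061)]
    r=least_squares(lambda c:np.hypot(q[:,0]-c[0],q[:,1]-c[1])-.011,[x,y],loss='soft_l1',f_scale=.002)
    return r.x.round(4),len(q),q[:,2].max().round(4)
c=np.array([.647,-.1957]);a=np.deg2rad(3.5)
for n,P in(("s",S),("e",E),("w",W)):
    print(n,b2(P,.6443,-.17))
    print([bush(P,x,y)[0].round(4) for x,y in((.448,.023),(.381,-.315))])
d=W[:,:2]-c;X=d[:,0]*np.cos(a)+d[:,1]*np.sin(a);Y=-d[:,0]*np.sin(a)+d[:,1]*np.cos(a)
for yk in(-.078,-.026,.078):  # slot end edge
    m=(abs(Y-yk)<.009)&(X<.03)&(X>-.03); z=W[m][:,2];x=X[m]
    print('slot end',x[(z>.018)&(z<.026)].min() if m.any() else 0,x[z<.012].max() if m.any() else 0)
mv(.4478,.023,.1,-86.5)
E
```

```text
s (array([ 0.6428, -0.1698]), 120, np.float64(0.0605))
[array([0.4478, 0.023 ]), array([ 0.381 , -0.3152])]
e (array([ 0.6427, -0.1692]), 84, np.float64(0.061))
[array([0.4474, 0.0232]), array([ 0.3807, -0.3147])]Traceback (most recent call last):
  File "<stdin>", line 9, in <module>
  File "<stdin>", line 6, in b2
    return umr_maximum(a, axis, None, out, keepdims, initial, where)
ValueError: zero-size array to reduction operation maximum which has no identity
```

View pics/b3.png

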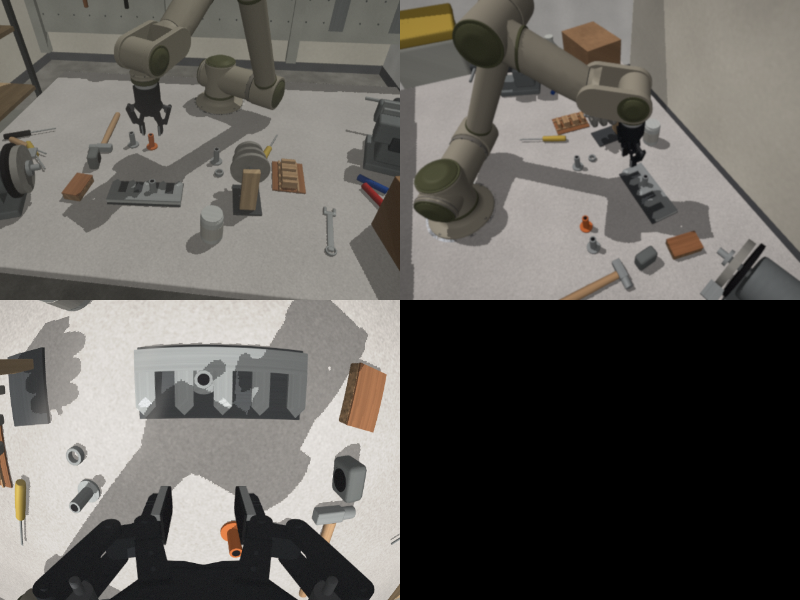

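Bush B is home in slot 2 (wrist view 203,380). Bush A is next.

```bash
python3 -c "
from h import *
mv(.4483,.023,.026,-86.5)"
```

```text
shift [-105.7 -203.8  165.4] turn -0.0 | now yaw -86.5 pos [ 0.5666 -0.1742  0.191 ] q6 58.0
```

Call:
{"method": "drive_tool", "body": {"series": [[[-0.03,-0.04,0],0,0.044],[[-0.06,-0.08,0],0,0.044],[[-0.09,-0.12,0],0,0.044],[[-0.1057,-0.16,0.02],0,0.044],[[-0.1057,-0.195,0.05],0,0.044],[[-0.1057,-0.2038,0.09],0,0.044],[[-0.1057,-0.2038,0.115],0,0.044],[[-0.1057,-0.2038,0.135],0,0.044],[[-0.1057,-0.2038,0.15],0,0.044],[[-0.1057,-0.2038,0.16],0,0.044],[[-0.1057,-0.2038,0.165],0,0.044],[[-0.1057,-0.2038,0.165],0,0.044],[[-0.1057,-0.2038,0.165],0,0.0],[[-0.1057,-0.2038,0.165],0,0.0],[[-0.1057,-0.2038,0.165],0,0.0],[[-0.1057,-0.2038,0.165],0,0.0],[[-0.1057,-0.2038,0.165],0,0.0]], "newtons": 50}}

```text
time_s: 34.3
position: [0.4487, 0.0226, 0.028]
tool_rot: [[0.998, 0.061, 0.001], [0.061, -0.998, -0.0], [0.001, 0.0, -1.0]]
ft_force: [-0.4, 2.1, 7.0]
grip_width: 0.0207
gripper_force: 49.0
```

```bash
python3 -c "
from h import *
mv(.5424,-.1240,.035,-86.5)"
```

```text
shift [ 84.7 152.   -6.8] turn -0.02 | now yaw -86.52 pos [0.4487 0.0226 0.028 ] q6 74.2
```

Call:
{"method": "drive_tool", "body": {"series": [[[0,0,-0.02],0,0.0],[[0,0.01,-0.04],0,0.0],[[0.02,0.05,-0.04],0,0.0],[[0.04,0.09,-0.04],0,0.0],[[0.06,0.13,-0.03],0,0.0],[[0.08,0.15,-0.015],0,0.0],[[0.0847,0.152,-0.0085],0,0.0],[[0.0847,0.152,-0.0085],0,0.0],[[0.0847,0.152,-0.0085],0,0.0],[[0.0847,0.152,-0.0085],0,0.0]]}}

```text
time_s: 35.3
position: [0.5416, -0.1231, 0.0365]
tool_rot: [[0.998, 0.062, 0.0], [0.062, -0.998, -0.0], [0.0, 0.0, -1.0]]
ft_force: [0.9, -0.1, -1.3]
grip_width: 0.0205
gripper_force: 49.2
```

```bash
python3 -c "
from look import *
from rig import viewer
w=viewer.get_image('wrist');cv2.imwrite('pics/w4.png',w['img'][:,:,::-1])
mv(.5424,-.1239,.0365,-86.5)"
```

```text
shift [0.6 0.8 0.1] turn 0.03 | now yaw -86.47 pos [ 0.5417 -0.1232  0.0366] q6 61.5
```

View pics/w4.png

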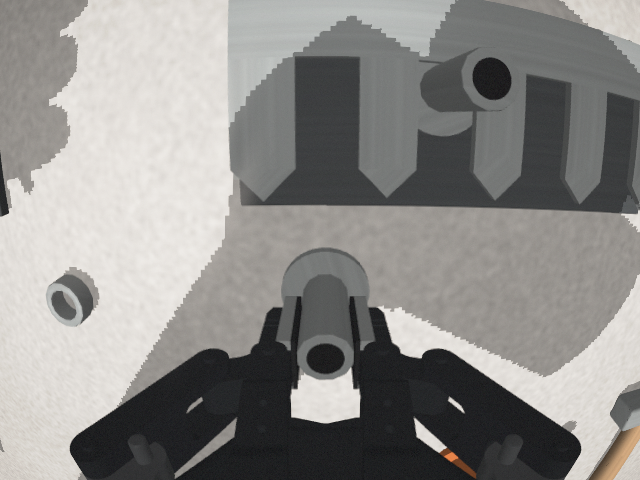

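Bush A (u=325) faces slot 3 (295–359), so I'll correct by 0.7 mm and slide it in.

Call:
{"method": "drive_tool", "body": {"series": [[[0.012,0.0007,0],0,0.0],[[0.024,0.0007,0],0,0.0],[[0.034,0.0007,0],0,0.0],[[0.042,0.0007,0],0,0.0],[[0.05,0.0007,0],0,0.0],[[0.058,0.0007,0],0,0.0],[[0.066,0.0007,0],0,0.0],[[0.074,0.0007,0],0,0.0],[[0.08,0.0007,0],0,0.0],[[0.086,0.0007,0],0,0.0],[[0.092,0.0007,0],0,0.0],[[0.096,0.0007,0],0,0.0],[[0.096,0.0007,0],0,0.0],[[0.096,0.0007,0],0,0.0]]}}

```text
time_s: 36.75
position: [0.6378, -0.1188, 0.0358]
tool_rot: [[0.998, 0.061, -0.0], [0.061, -0.998, 0.0], [-0.0, -0.0, -1.0]]
ft_force: [0.5, 0.4, -2.2]
grip_width: 0.0207
gripper_force: 49.2
```

Call:
{"method": "drive_tool", "body": {"series": [[[0.001,0.0,0],0,0.0],[[0.002,0.0,0],0,0.0],[[0.003,0.0,0],0,0.0],[[0.003,0.0,0],0,0.0]]}}

```text
time_s: 37.15
position: [0.6408, -0.1187, 0.0359]
tool_rot: [[0.998, 0.061, -0.0], [0.061, -0.998, -0.0], [-0.0, -0.0, -1.0]]
ft_force: [-0.7, -0.6, -0.3]
grip_width: 0.0206
gripper_force: 49.2
```

Call:
{"method": "drive_tool", "body": {"series": [[[0.001,0.0,0],0,0.0],[[0.002,0.0,0],0,0.0],[[0.002,0.0,0],0,0.0]]}}

```text
time_s: 37.45
position: [0.6415, -0.1186, 0.0359]
tool_rot: [[0.998, 0.061, -0.004], [0.061, -0.998, 0.0], [-0.004, -0.0, -1.0]]
ft_force: [-7.9, -1.4, 3.0]
grip_width: 0.0205
gripper_force: 49.4
```

Call:
{"method": "drive_tool", "body": {"series": [[[0.0005,0.0,0.001],0,0.0],[[0.0005,0.0,0.002],0,0.0],[[0.0005,0.0,0.0026],0,0.0],[[0.0005,0.0,0.0026],0,0.0],[[0.0005,0.0,0.0024],0,0.022],[[0.0005,0.0,0.0024],0,0.026],[[0.0005,0.0,0.0024],0,0.03],[[0.0005,0.0,0.0024],0,0.034],[[0.0005,0.0,0.0024],0,0.034],[[0,0.0,-0.02],0,0.034],[[0,0.0,-0.05],0,0.034],[[0,0.0,-0.1],0,0.044],[[-0.04,0,-0.12],0,0.044],[[-0.08,0.02,-0.14],0,0.044],[[-0.12,0.05,-0.14],0,0.044],[[-0.12,0.05,-0.14],0,0.044],[[-0.12,0.05,-0.14],0,0.044]]}}

```text
time_s: 39.15
position: [0.5259, -0.1763, 0.1763]
tool_rot: [[0.998, 0.059, 0.001], [0.059, -0.998, -0.0], [0.001, 0.0, -1.0]]
ft_force: [0.5, -0.6, -0.4]
grip_width: 0.0441
gripper_force: 0.0
```

```bash
python3 - <<'E'
from look import *
S,E,W=look(None)
for n,P in(("s",S),("e",E)):
    q=P[(P[:,0]>.33)&(P[:,0]<.68)&(P[:,1]>-.38)&(P[:,1]<.08)&(P[:,2]>.05)&(P[:,2]<.07)]
    im=np.zeros((350,460),np.uint8)
    im[((q[:,0]-.33)*1000).astype(int).clip(0,349),((q[:,1]+.38)*1000).astype(int).clip(0,459)]=255
    im=cv2.morphologyEx(im,cv2.MORPH_CLOSE,np.ones((7,7)))
    k,l,st,c=cv2.connectedComponentsWithStats(im)
    print(n,[(float(c[i][1]/1000+.33).__round__(4),float(c[i][0]/1000-.38).__round__(4),int(st[i][4])) for i in range(1,k) if st[i][4]>30])
    print(bush(P,.381,-.315))
mv(.3814,-.315,.026,-86.5)
E
```

```text
s [(0.3836, -0.3138, 294), (0.3872, -0.2374, 344), (0.6411, -0.1192, 380), (0.6447, -0.1694, 385)]
(array([ 0.38103515, -0.31481672]), 128, np.float64(0.0014134377863370849))
e [(0.38, -0.3163, 347), (0.3842, -0.2391, 371), (0.6378, -0.1205, 339), (0.6408, -0.1713, 352)]
(array([ 0.3806367 , -0.31467837]), 109, np.float64(0.00044163958950873845))
shift [-153.9  130.7  149.6] turn 0.04 | now yaw -86.46 pos [ 0.5269 -0.1751  0.1756] q6 55.9
```

Call:
{"method": "drive_tool", "body": {"series": [[[-0.04,0.03,0],0,0.04],[[-0.08,0.06,0],0,0.04],[[-0.12,0.09,0],0,0.038],[[-0.145,0.12,0.01],0,0.038],[[-0.1539,0.1307,0.04],0,0.038],[[-0.1539,0.1307,0.07],0,0.038],[[-0.1539,0.1307,0.1],0,0.038],[[-0.1539,0.1307,0.12],0,0.038],[[-0.1539,0.1307,0.135],0,0.038],[[-0.1539,0.1307,0.145],0,0.038],[[-0.1539,0.1307,0.15],0,0.038],[[-0.1539,0.1307,0.15],0,0.038],[[-0.1539,0.1307,0.15],0,0.0],[[-0.1539,0.1307,0.15],0,0.0],[[-0.1539,0.1307,0.15],0,0.0],[[-0.1539,0.1307,0.15],0,0.0],[[-0.1539,0.1307,0.15],0,0.0]], "newtons": 50}}

```text
time_s: 41.0
position: [0.3808, -0.3158, 0.0265]
tool_rot: [[0.998, 0.061, 0.001], [0.061, -0.998, -0.001], [0.001, 0.001, -1.0]]
ft_force: [1.5, 1.2, 5.8]
grip_width: 0.0209
gripper_force: 49.2
```

```bash
python3 -c "
from h import *
mv(.5488,-.2276,.035,-86.5)"
```

```text
shift [173.1 -77.9  -8.4] turn -0.03 | now yaw -86.53 pos [ 0.3808 -0.3158  0.0265] q6 33.1
```

Call:
{"method": "drive_tool", "body": {"series": [[[0,0,-0.03],0,0.0],[[0,0,-0.06],0,0.0],[[0.04,-0.005,-0.06],0,0.0],[[0.08,-0.01,-0.06],0,0.0],[[0.12,-0.018,-0.06],0,0.0],[[0.15,-0.0256,-0.05],0,0.0],[[0.1731,-0.0256,-0.03],0,0.0],[[0.1731,-0.0256,-0.015],0,0.0],[[0.1731,-0.0256,-0.0085],0,0.0],[[0.1731,-0.0256,-0.0085],0,0.0],[[0.1731,-0.0256,-0.0085],0,0.0],[[0.1731,-0.0256,-0.0085],0,0.0]]}}

```text
time_s: 42.2
position: [0.5517, -0.28, 0.0354]
tool_rot: [[0.998, 0.06, 0.001], [0.06, -0.998, -0.001], [0.001, 0.001, -1.0]]
ft_force: [-0.1, 1.1, -2.7]
grip_width: 0.0206
gripper_force: 49.3
```

```bash
python3 -c "
from look import *
from rig import viewer
w=viewer.get_image('wrist');cv2.imwrite('pics/w5.png',w['img'][:,:,::-1])
mv(.552,-.2797,.035,-86.5)"
```

```text
shift [ 0.3 -0.2  0.4] turn -0.05 | now yaw -86.55 pos [ 0.5517 -0.2799  0.0354] q6 48.7
```

View pics/w5.png

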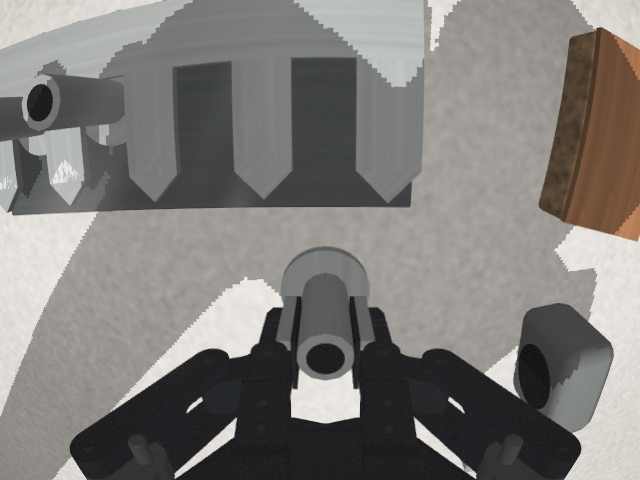

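The bush (u=325) lines up with slot 0 (292–357).

Call:
{"method": "drive_tool", "body": {"series": [[[0.012,0.0,0],0,0.0],[[0.024,0.0,0],0,0.0],[[0.034,0.0,0],0,0.0],[[0.042,0.0,0],0,0.0],[[0.05,0.0,0],0,0.0],[[0.058,0.0,0],0,0.0],[[0.066,0.0,0],0,0.0],[[0.074,0.0,0],0,0.0],[[0.08,0.0,0],0,0.0],[[0.086,0.0,0],0,0.0],[[0.092,0.0,0],0,0.0],[[0.096,0.0,0],0,0.0],[[0.097,0.0,0],0,0.0],[[0.097,0.0,0],0,0.0]]}}

```text
time_s: 43.65
position: [0.6485, -0.2736, 0.0343]
tool_rot: [[0.998, 0.061, -0.0], [0.061, -0.998, 0.0], [-0.0, -0.0, -1.0]]
ft_force: [1.1, -0.6, -0.6]
grip_width: 0.0204
gripper_force: 49.3
```

Call:
{"method": "drive_tool", "body": {"series": [[[0.001,0.0,0],0,0.0],[[0.002,0.0,0],0,0.0],[[0.002,0.0,0],0,0.0]]}}

```text
time_s: 43.95
position: [0.6495, -0.2736, 0.0344]
tool_rot: [[0.998, 0.06, -0.003], [0.06, -0.998, 0.0], [-0.003, -0.001, -1.0]]
ft_force: [-5.3, 0.9, 0.8]
grip_width: 0.0207
gripper_force: 49.5
```

Call:
{"method": "drive_tool", "body": {"series": [[[0.001,0.0,0.001],0,0.0],[[0.001,0.0,0.002],0,0.0],[[0.001,0.0,0.0026],0,0.0],[[0.001,0.0,0.0026],0,0.0],[[0.001,0.0,0.0024],0,0.022],[[0.001,0.0,0.0024],0,0.026],[[0.001,0.0,0.0024],0,0.03],[[0.001,0.0,0.0024],0,0.034],[[0.001,0.0,0.0024],0,0.034],[[0,0.0,-0.02],0,0.034],[[0,0.0,-0.05],0,0.034],[[0,0.0,-0.1],0,0.044],[[-0.04,0,-0.14],0,0.044],[[-0.08,0,-0.18],0,0.044],[[-0.12,-0.04,-0.2],0,0.044],[[-0.15,-0.08,-0.2],0,0.044],[[-0.15,-0.08,-0.2],0,0.044],[[-0.15,-0.08,-0.2],0,0.044]]}}

```text
time_s: 45.75
position: [0.4949, -0.2012, 0.2359]
tool_rot: [[0.998, 0.062, 0.001], [0.062, -0.998, -0.001], [0.001, 0.001, -1.0]]
ft_force: [0.1, 0.2, 0.7]
grip_width: 0.0437
gripper_force: 0.0
```

```bash
python3 - <<'E'
from look import *
S,E,W=look(None)
w=viewer.get_image("wrist");s=viewer.get_image("scene")
sc=cv2.resize(s["img"][180:420,100:500],(800,480))
cv2.imwrite("pics/fin.png",np.vstack([cv2.resize(w["img"][0:240],(800,300)),cv2.resize(s["img"][170:350,100:500],(800,300))])[:,:,::-1])
c=np.array([.647,-.1957]);a=np.deg2rad(3.5)
print('keeper w',kfit(W,[.647,-.195,3.5]))
for n,P in(("s",S),("e",E),("w",W)):
  for x,y in((.6443,-.17),(.641,-.1186),(.6495,-.2736)):
    q=P[(np.hypot(P[:,0]-x,P[:,1]-y)<.025)&(P[:,2]>.03)&(P[:,2]<.075)]
    if len(q)<20: print(n,'few');continue
    r=least_squares(lambda c:np.hypot(q[:,0]-c[0],q[:,1]-c[1])-.011,[x,y],loss='soft_l1',f_scale=.002)
    d=r.x-c;print(n,r.x.round(4),'keeper X',round((d[0]*np.cos(a)+d[1]*np.sin(a))*1e3,1),'Y',round((-d[0]*np.sin(a)+d[1]*np.cos(a))*1e3,1),'top',np.percentile(q[:,2],98).round(4))
d=W[:,:2]-c;X=d[:,0]*np.cos(a)+d[:,1]*np.sin(a);Y=-d[:,0]*np.sin(a)+d[:,1]*np.cos(a)
m=(abs(Y+.026)<.009)&(abs(X)<.03)
print('free slot1 end X',np.percentile(X[m&(W[:,2]>.018)],.5),X[m&(W[:,2]<.012)].max())
E
```

```text
keeper w (array([ 0.6483, -0.1956,  3.5606]), np.float64(1058.1), 55334)
s [ 0.6428 -0.1697] keeper X -2.6 Y 26.2 top 0.0688
s [ 0.6398 -0.1185] keeper X -2.5 Y 77.5 top 0.068
s [ 0.6493 -0.2735] keeper X -2.5 Y -77.8 top 0.0688
e [ 0.6426 -0.1692] keeper X -2.8 Y 26.8 top 0.0677
e [ 0.6394 -0.1184] keeper X -2.9 Y 77.6 top 0.0679
e [ 0.649  -0.2733] keeper X -2.8 Y -77.6 top 0.0679
w [ 0.6439 -0.1697] keeper X -1.5 Y 26.1 top 0.0672
w [ 0.6406 -0.1184] keeper X -1.7 Y 77.5 top 0.0672
w [ 0.65   -0.2741] keeper X -1.8 Y -78.4 top 0.0673
free slot1 end X 0.008577682101054866 0.010893255211407254
```

View pics/fin.png

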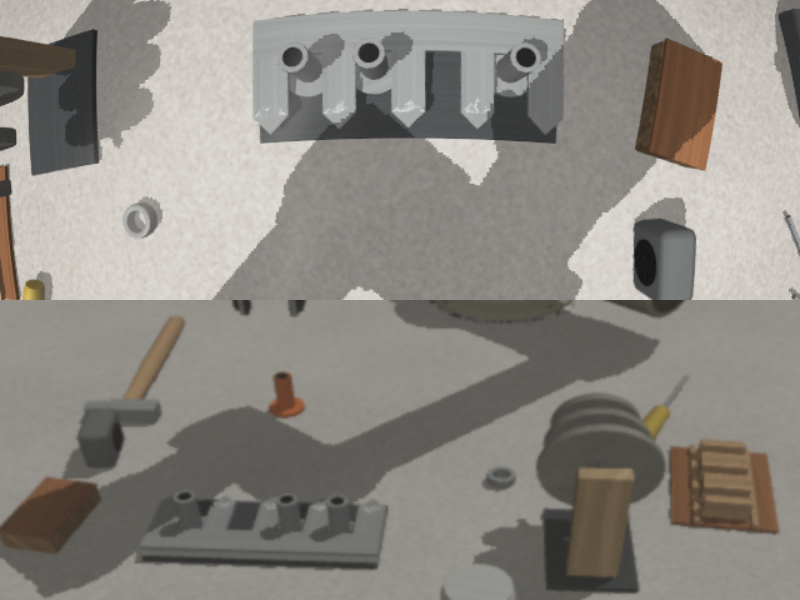

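The view shows all three bushes home, in slots 0, 2 and 3, the three wheels hanging on the hook and the orange look-alike untouched. No fourth bush is on the bench.

```bash
python3 -c "
from rig import env
print(env.close_job())"
```

```text
the job is handed in; nothing more can be done
None
```

Job handed in at about 46 s of the 210 s: all three bushes found (one was knocked aside mid-run; no fourth seen) are home in slots 0, 2 and 3, and the wheels hang on the hook, large, middle, then small; I left everything else alone, and the hand-in returned no verdict.

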